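# Load the keep-warm plate and set its heat sleeve to 5

### The arm

A 6-joint arm with a two-finger parallel gripper is mounted at the origin on the work surface. World frame = base frame: x ahead of the robot, y to its left, z up, the work surface at z = 0. Lengths are in m, angles in rad, forces in N, time in s.
With the tool pointing down it reaches from about 0.425 to 0.925 m from the base axis. Payload 12.5 kg.
Tool frame: the origin (TCP) lies between the finger pads; the fingertips stand nose_length ahead of it and the grasp point (between the pads) lies 11 mm behind it (nose_length is the distance from the TCP to the fingertips, in m); z points along the fingers, y is the line along which they close (so a half turn about z gives the same grasp; the last joint's range is limited). The gripper opens to 85 mm and grips with 20 to 120 N. Pads are 22 mm wide; open, the fingers measure 114 mm over their backs; the gripper's body (76 mm by 85 mm) begins 54 mm behind the grasp point. The pads swing forward as they close: fully open they stand 13 mm farther back than shut.
Start: joints at [1.241, 0.491, 1.559, -0, 1.092, -0.106], TCP at [0.139, 0.609, 0.239] pointing down, gripper open.
Joint ranges: [-3.1, 3.1], [-0.84, 2.19], [0.05, 2.79], [-1.13, 4.28], [0.06, 2.93], [-2.69, 2.69]. Speed limits (rad/s): [2.22, 2.22, 2.79, 3.14, 3.14, 3.14].

### API

Orientations are given as a rotation vector (axis times angle).
In Python, from cell import * gives the robot as it stands.
- The arm moves only by the tool move_arm, never from a script. Its argument "moves" is text: rows parted by semicolons, each of 4 numbers parted by spaces: the shift along the tool's x, y, z scaled (see below), then the turn about the tool's z scaled (see below). A call has 1 to 10 rows; each row shifts and turns the commanded pose from where the row before left it, along the tool's axes as they then stand; what a row does not reach is not made up. The controller multiplies each number of a shift by 40 mm and each number of a turn by 6 degrees. A row lasts 1/10 s, in which the tool goes at most 50 mm and 8.59 degrees, less where a joint would pass 70% of its speed; a pose out of reach is approached as far as the arm can. A call with a number of a shift or a turn outside -1 to 1 is refused whole. A call with a gripper value outside its range is refused whole. "grip" is the closure, from -1 (fully open) to 1 (shut), set as the call begins (left out, the last holds). The fingers move at their own pace and stop on an object; the grip force is fixed at half the most. Time passes only in rows, so rows that do not move let the fingers close. It gives the time, the measured TCP pose, the force, the opening and the grip force at its end, in the units of the state.
- observe(): the state, without advancing time (a new reading comes with each control period).
- read_camera(name): name is "scene" or "top" or "wrist"; returns a dict with "pixels" (420x560x3 uint8, red, green, blue), "fx", "fy", "cx", "cy" (pixels), "R" (3x3) and "t" (3): a world point X has camera coordinates R X + t. Camera axes: x right, y down, z forward; pixel columns grow to the right and rows downward; lengths in m; the calibration is good to about 2 mm. A picture is of the moment at which its call begins. There is no depth.
- sign_off(): hands the job in; it is judged then, once.
The state is a dict: "clock": time; "q": joint angles; "dq": joint speeds; "effort": joint torques, N m; "position": TCP position; "tcp_rot": TCP orientation; "wrist_force": force on the tool from outside, world axes, zero at the start; "torque": the same for the moment, N m; "width": finger opening in m; "grip_force": force on a finger pad.
Only numpy, scipy, OpenCV 4.12 (cv2) and the standard library are available. Lean on these libraries where they do the work, as an engineer would, in place of code of your own. Each camera call takes 0.05 s, during which the arm holds its last target. There are 200 camera calls.

### The job

The keep-warm plate was left on: switch it off at the red-handled isolator first. With it off, fit all the covered dishes together on the plate, each upright and flat on its floor inside the rim, and turn the heat sleeve to click into 5. When both are done, switch the isolator back on; leave the orange mill and the salt jar alone.

Things in the scene. Friction and masses are not known exactly. Their poses are not given: they have to be found in the camera images.
- warmer: keep-warm plate, fixed: a low dark slab 120 x 282 x 18 mm (x, y, z) with a steel rim. Origin at the centre of its underside; x across the short side, y along the long side.
- warmer_in (a point): centre of the plate's flat inner floor, 18 mm above the worktop, axes as the warmer's. Floor 108 mm (x) by 270 mm (y) inside a rim 6 mm thick and 12 mm high: 2 by 5 cells of 54 mm. All four dishes fit, with 8 mm between neighbours and 4 mm to the rim, only if the two L dishes stand half a turn from each other, nested into a block 3 cells long.
- ell_white: white L-shaped lidded dish, about 0.35 kg. Origin on the underside below the middle of its bar handle, z up. Seen from above (mm, own axes) the L is x -37..63 by y -37..9 joined with x -37..9 by y 9..63: 100 x 100, arms 46 wide; sides straight, lid top 30 high. Dark wooden handle on the lid: 40 long along x, 12 thick along y, from 30 to 58 above the underside.
- ell_blue: blue L-shaped lidded dish, about 0.35 kg. Origin on the underside below the middle of its bar handle, z up. Seen from above (mm, own axes) the L is x -37..63 by y -37..9 joined with x -37..9 by y 9..63: 100 x 100, arms 46 wide; sides straight, lid top 30 high. Dark wooden handle on the lid: 40 long along x, 12 thick along y, from 30 to 58 above the underside.
- bar_red: brick-red rectangular lidded dish, about 0.35 kg. Origin at the centre of the underside, z up; 100 mm along x, 46 along y; sides straight, lid top 30 high. Dark wooden bar handle in the middle of the lid: 40 long along y, 12 thick along x, from 30 to 58 above the underside.
- bar_green: green rectangular lidded dish, about 0.35 kg. Origin at the centre of the underside, z up; 100 mm along x, 46 along y; sides straight, lid top 30 high. Dark wooden bar handle in the middle of the lid: 40 long along y, 12 thick along x, from 30 to 58 above the underside.
- control: heat control, fixed: black box 110 x 110 x 50 mm, origin at the centre of its underside, with the round heat sleeve upright on its top and the white numbers 1 to 6 round it on the half towards its +x.
- sleeve (a joint): turn of the heat sleeve about its vertical axis, rad: 0 at number 1, growing clockwise seen from above, 0.6 per number (5 is at 2.4), stops just past 1 and 6. Spring detents (0.1 Nm) at the numbers; let go between two it snaps to the nearer. Its red pointer line shows the number: at 0 it stands 1.5 rad anticlockwise of the box's +x. Starts from 1 to 3.
- sleeve_grip (a point): on the sleeve's axis at gripping height, 78 mm above the worktop. The sleeve is an aluminium cylinder 45 mm across, from 57 to 93 mm above the worktop (a dark skirt 53 mm across, below that, and the box top at 50 mm). It is held in place and only turns.
- isolator: isolator switch of the keep-warm plate, fixed: white box 110 x 110 x 50 mm, origin at the centre of its underside. Its toggle tips along the box's x: towards +x (two green dots) is on, towards -x (two red dots) is off.
- toggle (a joint): tilt of the isolator's handle about a level axis along the box's y at the centre of its top, 50 mm up: -0.6 off, 0 upright, +0.6 on (rad). Over-centre: pushed past upright it drops to the stop on that side; under 1 N at the tip moves it. Starts on.
- toggle_tip (a point): middle of the top end of the isolator's handle, 88 mm from the hinge axis. The red handle is 16 mm thick along the swing, 44 mm wide across it, and covers the last 36 mm; below it a steel stem of 12 mm.
- mill: orange pepper mill, 168 mm tall, 58 mm across, loose; leave alone. Origin at its foot.
- jar: white salt jar with a wooden lid, 85 mm tall, 66 mm across, loose; leave alone. Origin at its foot.
There are look-alikes about, which are no part of the job. Leave any turquoise look-alike of the ell_white alone.

How it is judged:
By the outcome, as a careful person would: the job done as asked, in the order asked, and still so for the second after the job is handed in, with the robot touching nothing.
Of ell_white, ell_blue, bar_red, bar_green only 3 to 4 are there at a start; the rules pass over those that are not, and their reading is None.
At some moment in a run one of ell_white, ell_blue, bar_red, bar_green may be knocked a few centimetres aside while the robot is not near it.
It also fails if it takes over 192 s, if anything falls off the work surface, if the arm or the gripper's body presses on something with over 40 N, if the wrist force passes 120 N, or if a joint passes its speed limit or range.

## Working session

There is one attempt and no reset: what is moved stays moved. The work goes in short steps, Python scripts to look and compute and a tool call to move; the robot and the scene stay as the last step left them, time stands still between calls to the robot, and variables do not carry over. Pictures are saved under pics/ and viewed, at most 14 in all, crops included, and the job is handed in when it is done.

Besides the shell and the picture viewer there is one more tool, called after "Emit:" as a command line: name --argument value ..., lists and objects as JSON in quotes. move_arm: Moves the arm, as the interface text tells. Shifts and turns lie within -1 to 1; 1 stands for 40 mm of shift or 6 degrees of turn. Its arguments: {"type":"object","properties":{"moves":{"type":"string"},"grip":{"type":"number"}},"required":["moves"]}

```bash
ls; mkdir -p pics; cat > h.py <<'E'
from cell import *
import numpy as np, cv2
from scipy.spatial.transform import Rotation as Ro
def shot(n,f=None):
    c=read_camera(n)
    if f: cv2.imwrite('pics/'+f,cv2.cvtColor(np.asarray(c['pixels']),cv2.COLOR_RGB2BGR))
    np.save('/tmp/%s.npy'%n,c,allow_pickle=True)
    return c
def load(n): return np.load('/tmp/%s.npy'%n,allow_pickle=True).item()
def ray(c,u,v):
    R=np.array(c['R']);t=np.array(c['t'])
    d=R.T@np.array([(u-c['cx'])/c['fx'],(v-c['cy'])/c['fy'],1.]);return -R.T@t,d
def onz(c,u,v,z):
    o,d=ray(c,u,v);return o+d*(z-o[2])/d[2]
def two(c1,p1,c2,p2):
    o1,d1=ray(c1,*p1);o2,d2=ray(c2,*p2);d1/=np.linalg.norm(d1);d2/=np.linalg.norm(d2)
    s=np.linalg.lstsq(np.stack([d1,-d2],1),o2-o1,rcond=None)[0]
    a=o1+d1*s[0];b=o2+d2*s[1];return (a+b)/2,np.linalg.norm(a-b)
def proj(c,X):
    x=np.array(c['R'])@np.array(X)+np.array(c['t']);return c['fx']*x[0]/x[2]+c['cx'],c['fy']*x[1]/x[2]+c['cy']
E
python3 - <<'E'
from h import *
for n in ('scene','top','wrist'):
    c=shot(n,n+'0.png'); print(n,c['fx'],c['cx'],c['cy'],-np.array(c['R']).T@c['t'],np.round(c['R'],3).tolist())
s=observe();print(s)
E
```

```text
pics
scene 525.1596448464428 281.1381910116079 198.9780459984469 [ 1.39909051 -0.74227958  0.88018759] [[0.685, 0.728, -0.002], [0.405, -0.384, -0.83], [-0.605, 0.568, -0.558]]
top 383.9342705975944 269.22405920726754 209.64196746323552 [0.3589496  0.02787051 1.19709129] [[-0.032, -0.999, -0.005], [-0.979, 0.033, -0.199], [0.199, -0.002, -0.98]]
wrist 320.87593808224 277.3789917426902 212.5505843279615 [0.06720903 0.62536982 0.37327941] [[0.222, 0.975, -0.001], [0.934, -0.212, 0.288], [0.281, -0.065, -0.958]]
{'clock': 0.15, 'q': array([ 1.24137558e+00,  4.91429245e-01,  1.55933487e+00, -2.54141529e-05,
        1.09169022e+00, -1.05614866e-01]), 'dq': array([ 0.00184804, -0.00176239, -0.00244107, -0.00114301, -0.00095048,
        0.00019199]), 'effort': array([ 1.58640734e-03, -6.18705940e+01, -2.61692673e+01, -1.30985327e-04,
        3.14349942e-03, -2.23953361e-05]), 'position': array([0.13865219, 0.60925603, 0.23884816]), 'tcp_rot': array([-3.50783572e-01, -3.12178210e+00,  1.32921651e-03]), 'wrist_force': array([ 0.15364471, -1.09037075,  0.88592578]), 'torque': array([-0.01809449, -0.00722149, -0.01857106]), 'grip_force': 0.0, 'width': 0.08504607721168558}
```

View pics/top0.png

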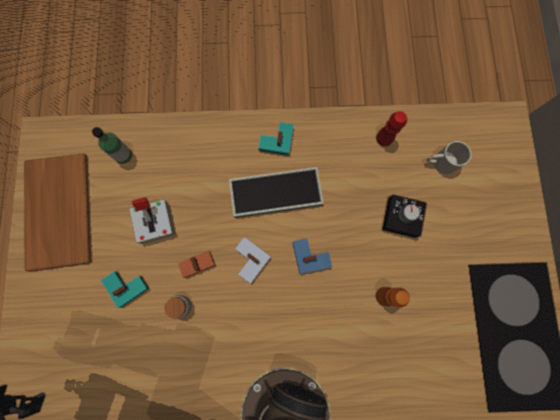

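View pics/scene0.png

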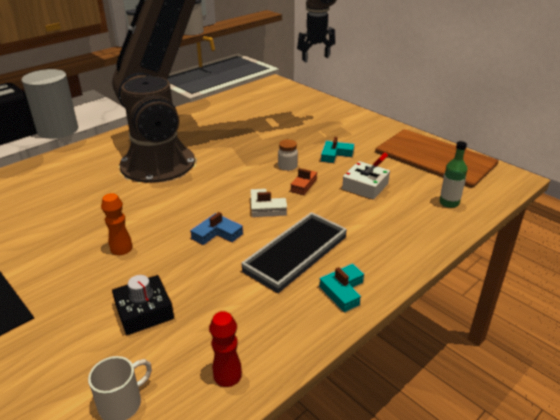

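```bash
python3 - <<'E'
from h import *
t=load('top');s=load('scene')
I={'t':np.ascontiguousarray(t['pixels'][:,:,::-1]),'s':np.ascontiguousarray(s['pixels'][:,:,::-1])}
def cr(k,x,y,w=50,h=36): return cv2.resize(I[k][y-h:y+h,x-w:x+w],(400,288),interpolation=cv2.INTER_CUBIC)
cv2.imwrite('pics/c1.png',np.vstack([np.hstack([cr('t',152,215),cr('t',405,216)]),np.hstack([cr('s',367,170),cr('s',142,295)])]))
for k,c in (('t',t),('s',s)):
    hsv=cv2.cvtColor(I[k],cv2.COLOR_BGR2HSV)
    def pr(name,m,z):
        n,l,st,ce=cv2.connectedComponentsWithStats(m.astype(np.uint8))
        for i in range(1,n):
            if st[i,4]>60:
                b=cv2.minAreaRect(np.argwhere(l==i)[:,::-1].astype(np.float32))
                P=[onz(c,*p,z)[:2].round(3).tolist() for p in cv2.boxPoints(b)]
                print(k,name,st[i,4],ce[i].round(1),'c',onz(c,*ce[i],z)[:2].round(3),P)
    h,S,v=hsv[...,0],hsv[...,1],hsv[...,2]
    pr('blue',(h>100)&(h<125)&(S>100)&(v>50),.03)
    pr('red',((h<8)|(h>174))&(S>140)&(v>70),.03)
    pr('white',(S<50)&(v>130),.03)
    pr('turq',(h>78)&(h<95)&(S>120),.03)
E
```

```text
t blue 572 [309.2 257.8] c [ 0.444 -0.09 ] [[0.493, -0.044], [0.51, -0.137], [0.417, -0.152], [0.4, -0.06]]
t red 281 [396.6 121. ] c [ 0.876 -0.397] [[0.861, -0.348], [0.924, -0.405], [0.887, -0.441], [0.825, -0.384]]
t red 159 [140.5 203.7] c [0.628 0.426] [[0.64, 0.455], [0.65, 0.409], [0.616, 0.399], [0.605, 0.445]]
t white 63 [451.4 159.3] c [ 0.74  -0.558] [[0.743, -0.534], [0.761, -0.545], [0.74, -0.58], [0.722, -0.569]]
t white 337 [274.  192.5] c [0.651 0.009] [[0.699, 0.151], [0.73, -0.131], [0.612, -0.14], [0.582, 0.137]]
t white 792 [150.6 222.1] c [0.569 0.393] [[0.615, 0.465], [0.64, 0.355], [0.534, 0.327], [0.51, 0.435]]
t white 147 [411.5 212.1] c [ 0.574 -0.414] [[0.597, -0.396], [0.596, -0.436], [0.555, -0.432], [0.556, -0.392]]
t white 721 [251.1 259. ] c [0.446 0.086] [[0.436, 0.169], [0.516, 0.106], [0.453, 0.028], [0.375, 0.091]]
t turq 579 [277.7 140.7] c [ 0.822 -0.009] [[0.794, 0.054], [0.897, 0.035], [0.876, -0.06], [0.774, -0.04]]
t turq 735 [123.6 288.4] c [0.371 0.468] [[0.395, 0.539], [0.451, 0.453], [0.369, 0.395], [0.314, 0.481]]
s blue 678 [216.6 230.
[... 480 characters left out ...]
[-1.0, 0.133], [-0.84, 0.068], [-0.912, -0.084]]
s white 268 [360.1 174.8] c [0.548 0.393] [[0.521, 0.351], [0.462, 0.447], [0.569, 0.47], [0.622, 0.376]]
s white 261 [266.4 202.3] c [0.461 0.08 ] [[0.383, 0.092], [0.451, 0.164], [0.518, 0.099], [0.454, 0.031]]
s white 250 [294.5 261.9] c [ 0.702 -0.044] [[0.615, -0.137], [0.696, 0.146], [0.793, 0.071], [0.71, -0.187]]
s white 177 [137.6 281.8] c [ 0.5   -0.362] [[0.466, -0.368], [0.499, -0.333], [0.535, -0.355], [0.503, -0.389]]
s turq 436 [335.8 150.4] c [0.391 0.456] [[0.403, 0.371], [0.312, 0.479], [0.4, 0.536], [0.484, 0.426]]
s turq 1125 [343.  287.5] c [ 0.844 -0.025] [[0.783, -0.049], [0.805, 0.069], [0.913, -0.001], [0.888, -0.107]]
```

View pics/c1.png

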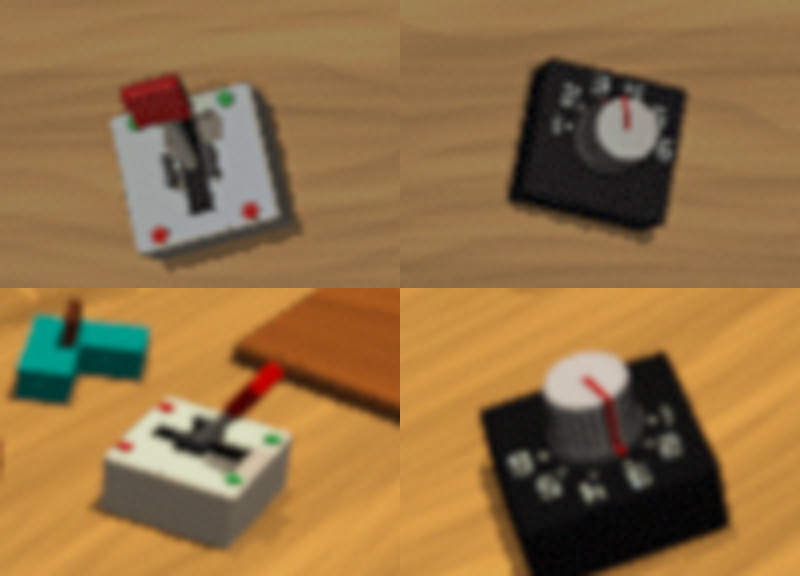

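```bash
cat >> h.py <<'E'
def tool():
    s=observe();R=Ro.from_rotvec(s['tcp_rot']).as_matrix();return np.array(s['position']),R
def go(p,xdir=None,ydir=None):
    """print delta to TCP p in tool units, then turn units (after) so that tool y lies along ydir deg (mod 180) """
    P,R=tool();d=R.T@(np.array(p)-P)/.04
    out='shift units %s'%d.round(2)
    if ydir is not None:
        a=np.degrees(np.arctan2(R[1,1],R[0,1])); e=(a-ydir+90)%180-90   # +turn about tool z(down)=cw
        out+=' turn units %.2f (alt %.2f)'%(e/6,(e-180*np.sign(e))/6)
    print(out,'q6 %.2f'%observe()['q'][5])
E
python3 - <<'E'
from h import *
import cell
print([n for n in dir(cell) if n[0]!='_'], getattr(cell,'nose_length',None))
t=load('top');s=load('scene')
T=lambda x,y,cx=152,cy=215,ox=0:(cx-50+(x-ox)/4,cy-36+y/4)
S=lambda x,y,cx,cy,ox=0:(cx-50+(x-ox)/4,cy-36+(y-288)/4)
for n,a,b in (('gR',(225,98),(233,480)),('gL',(133,125),(272,440)),('rL',(160,235),(166,407)),('rR',(250,210),(124,447)),('tip',(155,98),(275,372))):
    p,e=two(t,T(*a),s,S(*b,367,170));print(n,p.round(3),round(e,4),onz(t,*T(*a),.05).round(3))
p,e=two(t,T(627,128,405,216,400),s,S(587,378,142,295,0));print('sleeve top',p,e)
for n,a in (('1',(557,127)),('6',(665,150))): print(n,onz(t,*T(*a,405,216,400),.05))
print(t['cx'])
R=tool()[1];print(R.round(3)); w=load('wrist'); 
P=tool()[0]; print('cam in tool',(R.T@(-np.array(w['R']).T@w['t']-P)).round(4),(np.array(w['R'])@R).round(3))
E
```

```text
['MotionError', 'nose_length', 'observe', 'read_camera', 'sign_off'] 0.008
gR [0.624 0.367 0.049] 0.0034 [0.623 0.365 0.05 ]
gL [0.606 0.438 0.046] 0.0038 [0.604 0.435 0.05 ]
rL [0.52  0.413 0.049] 0.0044 [0.519 0.411 0.05 ]
rR [0.537 0.346 0.048] 0.0026 [0.535 0.344 0.05 ]
tip [0.616 0.403 0.12 ] 0.0202 [0.624 0.419 0.05 ]
sleeve top [ 0.63457089 -0.3031433   0.10196955] 0.2209281706180296
1 [ 0.57296787 -0.35379785  0.05      ]
6 [ 0.55254227 -0.43371734  0.05      ]
269.22405920726754
[[-0.975  0.222 -0.   ]
 [ 0.222  0.975 -0.001]
 [ 0.    -0.001 -1.   ]]
cam in tool [ 0.0732 -0.0003 -0.1344] [[-0.     1.     0.001]
 [-0.957  0.    -0.288]
 [-0.288 -0.001  0.957]]
```

```bash
python3 - <<'E'
from h import *
go([.652,.410,.22])
P,R=tool();print((R.T@np.array([-.078,-.020,0])/.04).round(2))
E
```

```text
shift units [-13.62  -2.01   0.47] q6 -0.11
[ 1.79 -0.92  0.  ]
```

Emit:
move_arm --moves "-.95 -.14 0 0;-.95 -.14 0 0;-.95 -.14 0 0;-.95 -.14 0 0;-.95 -.14 0 0;-.95 -.14 0 0;-.95 -.14 0 0;-.95 -.14 0 0;-.95 -.14 0 0;-.95 -.14 0 0" --grip 1

```text
clock: 1.15
position: [0.4982, 0.4696, 0.239]
tcp_rot: [-0.351, -3.122, 0.0]
wrist_force: [0.7, 0.3, 0.0]
width: 0.0003
grip_force: 0.0
```

Emit:
move_arm --moves "-.95 -.14 .1 0;-.95 -.14 .1 0;-.95 -.14 .1 0;-.95 -.14 .1 0;-.3 -.05 .05 0;0 0 0 0;0 0 0 0"

```text
clock: 1.85
position: [0.6504, 0.4108, 0.2211]
tcp_rot: [-0.35, -3.121, 0.0]
wrist_force: [0.1, 0.6, 0.2]
width: -0.0002
grip_force: 0.0
```

```bash
python3 - <<'E'
from h import *
go([.652,.410,.103]); shot('wrist','w1.png')
E
```

```text
shift units [-0.05 -0.01  2.95] q6 -0.87
```

View pics/w1.png

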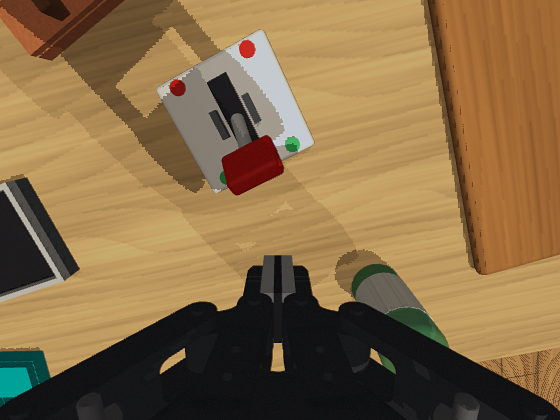

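```bash
python3 - <<'E'
from h import *
w=load('wrist');t=load('top');s=load('scene')
print('base approx',onz(w,362,268,0),onz(t,122,157,0),onz(s,452,200,0))
print('cap',two(t,(98,131),s,(460,147)))
E
```

```text
base approx [0.77493884 0.48783072 0.        ] [0.79441883 0.50270691 0.        ] [0.80028565 0.52013856 0.        ]
cap (array([0.80292046, 0.49677389, 0.18963511]), np.float64(0.003318721275166835))
```

Emit:
move_arm --moves "0 0 1 0;0 0 1 0;0 0 .95 0;0 0 0 0;.3 -.15 0 0;.3 -.15 0 0;.3 -.15 0 0;.3 -.15 0 0;.3 -.16 0 0;.29 -.16 0 0"

```text
clock: 2.9
position: [0.5731, 0.3915, 0.1069]
tcp_rot: [0.349, 3.119, 0.004]
wrist_force: [0.6, 0.1, -1.1]
width: 0.0001
grip_force: 0.0
```

Emit:
move_arm --moves "0 0 0 0;0 0 0 0;-.5 .25 0 0;-.5 .25 0 0;-.5 .25 -.2 0;0 0 -1 0;0 0 -1 0;0 0 -1 0;0 0 0 0;0 0 0 0"

```text
clock: 3.9
position: [0.6389, 0.4065, 0.2328]
tcp_rot: [0.35, 3.12, 0.002]
wrist_force: [0.8, -0.2, -0.5]
width: 0.0
grip_force: 0.0
```

```bash
python3 - <<'E'
from h import *
w=shot('wrist'); t=shot('top')
def crop(c,x,y,w,h): return cv2.resize(np.ascontiguousarray(c['pixels'][y-h:y+h,x-w:x+w,::-1]),(400,300),interpolation=cv2.INTER_CUBIC)
cv2.imwrite('pics/c2.png',np.hstack([crop(w,240,130,160,120),crop(t,278,230,100,75)]))
go([.570,-.407,.25])
E
```

```text
shift units [ -2.85 -20.2   -0.48] q6 -0.87
```

View pics/c2.png

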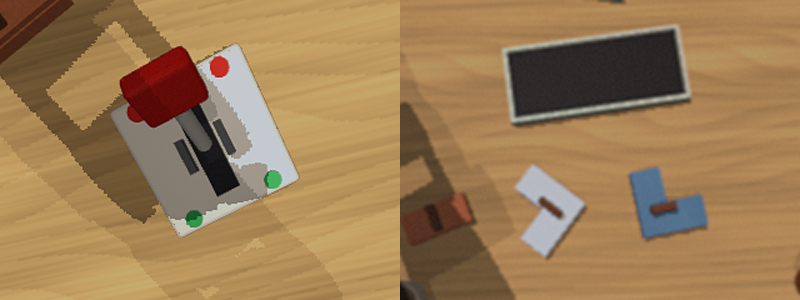

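```bash
python3 - <<'E'
from h import *
t=load('top');im=np.ascontiguousarray(t['pixels'][:,:,::-1])
hsv=cv2.cvtColor(im,cv2.COLOR_BGR2HSV)
for nm,(x0,y0,x1,y1) in (('red',(176,245,219,282)),('w',(232,232,274,286)),('b',(288,234,334,280))):
    sub=hsv[y0:y1,x0:x1].astype(int);h,S,v=sub[...,0],sub[...,1],sub[...,2]
    m={'red':((h<9)|(h>172))&(S>130),'w':(S<60)&(v>120),'b':(h>100)&(h<125)&(S>90)}[nm].astype(np.uint8)
    m=cv2.morphologyEx(m,cv2.MORPH_CLOSE,np.ones((5,5)));n,l,st,ce=cv2.connectedComponentsWithStats(m);i=1+np.argmax(st[1:,4])
    b=cv2.minAreaRect((np.argwhere(l==i)[:,::-1]+[x0,y0]).astype(np.float32))
    P=np.array([onz(t,*p,.025)[:2] for p in cv2.boxPoints(b)]);print(nm,st[i,4],b,P.round(3).tolist(),P.mean(0).round(3))
print('handles',onz(t,253.5,258.5,.058),onz(t,310,259,.058))
go([.54,.23,.2],ydir=105)
E
```

```text
red 385 ((195.989501953125, 264.2005615234375), (13.928031921386719, 32.808990478515625), 68.5522689819336) [[0.439, 0.307], [0.472, 0.215], [0.433, 0.199], [0.4, 0.291]] [0.436 0.253]
w 831 ((246.94000244140625, 260.58001708984375), (34.20000076293945, 35.400001525878906), 36.869895935058594) [[0.432, 0.172], [0.517, 0.106], [0.451, 0.024], [0.369, 0.091]] [0.442 0.099]
b 613 ((311.7059020996094, 254.1764678955078), (31.671850204467773, 31.454917907714844), 77.47119140625) [[0.493, -0.043], [0.511, -0.139], [0.417, -0.154], [0.399, -0.06]] [ 0.455 -0.099]
handles [0.4449626  0.07708044 0.058     ] [ 0.4380624  -0.08944773  0.058     ]
shift units [ 1.42 -4.84  0.76] turn units -4.64 (alt 25.36) q6 -0.87
```

```bash
python3 - <<'E'
from h import *
go([.38,.235,.2],ydir=110)
E
```

```text
shift units [ 5.35 -5.6   0.77] turn units -5.47 (alt 24.53) q6 -0.87
```

Emit:
move_arm --moves ".9 -.93 .13 0;.9 -.93 .13 0;.9 -.93 .13 0;.9 -.93 .13 0;.9 -.93 .13 0;.85 -.95 .12 0" --grip -0.3

```text
clock: 4.6
position: [0.3873, 0.2404, 0.2005]
tcp_rot: [-0.35, -3.12, 0.001]
wrist_force: [0.6, -0.1, 0.6]
width: 0.0555
grip_force: 0.0
```

Emit:
move_arm --moves "0 0 0 -1;0 0 0 -1;0 0 0 -1;0 0 0 -1;0 0 0 -1;0 0 0 -.47;0 0 0 0;0 0 0 0"

```text
clock: 5.4
position: [0.3894, 0.2415, 0.2011]
tcp_rot: [0.543, -3.093, 0.0]
wrist_force: [-0.2, -0.2, -0.5]
width: 0.0553
grip_force: 0.0
```

```bash
python3 - <<'E'
from h import *
c=shot('wrist','w2.png');print(tool()[0],observe()['width'])
im=np.ascontiguousarray(c['pixels'][:,:,::-1]);hsv=cv2.cvtColor(im,cv2.COLOR_BGR2HSV).astype(int);h,S,v=hsv[...,0],hsv[...,1],hsv[...,2]
print(proj(c,[.436,.253,.03]))
m=(((h<9)|(h>172))&(S>130)).astype(np.uint8);n,l,st,ce=cv2.connectedComponentsWithStats(m)
print([(st[i].tolist(),ce[i].round()) for i in range(1,n) if st[i,4]>300])
E
```

```text
[0.38941096 0.24148841 0.20119362] 0.055641495276987404
(np.float64(272.9131811120521), np.float64(240.17120094673214))
[]
```

View pics/w2.png

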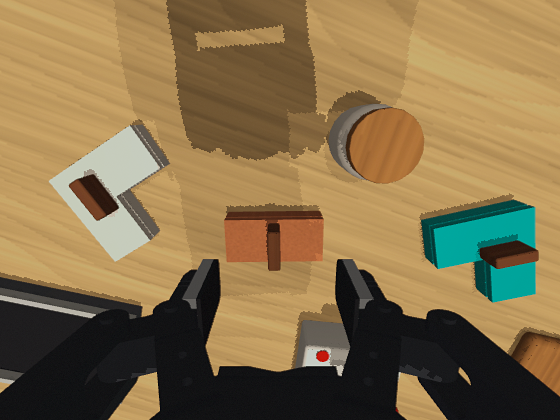

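```bash
python3 - <<'E'
from h import *
c=load('wrist');im=np.ascontiguousarray(c['pixels'][:,:,::-1]);hsv=cv2.cvtColor(im,cv2.COLOR_BGR2HSV).astype(int)
print(hsv[240,240],hsv[240,300],hsv[245,273],hsv[214,260],hsv[280,273])
x0,y0,x1,y1=205,195,345,285
h,S,v=[hsv[y0:y1,x0:x1,i] for i in range(3)]
ref=hsv[240,300];m=((abs(h-ref[0])<4)&(abs(S-ref[1])<45)&(abs(v-ref[2])<40)).astype(np.uint8)
m=cv2.morphologyEx(m,cv2.MORPH_OPEN,np.ones((3,3)));m=cv2.morphologyEx(m,cv2.MORPH_CLOSE,np.ones((21,21)))
p=(np.argwhere(m)[:,::-1]+[x0,y0]).astype(np.float32);b=cv2.minAreaRect(p);print(b)
P=np.array([onz(c,*q,.03)[:2] for q in cv2.boxPoints(b)]);print(P.round(4).tolist(),P.mean(0),np.linalg.norm(P[1]-P[0]),np.linalg.norm(P[2]-P[1]))
d=P[1]-P[0] if np.linalg.norm(P[1]-P[0])>.07 else P[2]-P[1];print(np.degrees(np.arctan2(d[1],d[0])))
# height from top view: handle
t=load('top');print(proj(t,[*P.mean(0),.03]))
# handle mask
hm=((v<ref[2]-45)&(S>100)).astype(np.uint8)*0
rowb=hsv[262:275,255:295];print((hsv[225:275:3,273,2]).tolist(),hsv[245,255:292,2].tolist())
E
```

```text
[ 11 172 172] [ 11 174 174] [ 10 173 103] [ 10 172  77] [ 18 131 170]
((273.5, 240.0), (42.0, 99.0), 90.0)
[[0.4313, 0.1993], [0.3976, 0.2925], [0.4401, 0.3099], [0.4752, 0.2129]] [0.43605557 0.25365542] 0.0990415286762188 0.04598200131894716
109.89661332492167
(np.float64(195.506928757061), np.float64(264.0741419077158))
[45, 44, 34, 104, 100, 103, 102, 103, 102, 103, 101, 100, 100, 101, 100, 106, 171] [172, 173, 176, 178, 176, 172, 172, 171, 173, 175, 173, 107, 69, 86, 101, 102, 102, 103, 103, 100, 97, 96, 97, 94, 92, 154, 178, 176, 182, 177, 174, 174, 173, 172, 177, 181, 179]
```

```bash
python3 - <<'E'
from h import *
go([.436,.2535,.041],ydir=109.9)
E
```

```text
shift units [-1.2  -0.11  4.  ] turn units 0.00 (alt -30.00) q6 -1.51
```

Emit:
move_arm --moves "-.6 -.05 .2 0;-.6 -.06 .5 0;0 0 .9 0;0 0 .9 0;0 0 .7 0;0 0 .5 0;0 0 .3 0;0 0 0 0;0 0 0 0"

```text
clock: 6.35
position: [0.4364, 0.2539, 0.0421]
tcp_rot: [-0.545, 3.094, 0.0]
wrist_force: [-0.0, 1.1, -0.2]
width: 0.0554
grip_force: 0.0
```

Emit:
move_arm --moves "0 0 0 0;0 0 0 0;0 0 0 0;0 0 0 0;0 0 0 0;0 0 0 0" --grip 1

```text
clock: 6.95
position: [0.4365, 0.254, 0.0425]
tcp_rot: [-0.545, 3.092, 0.001]
wrist_force: [-1.0, 0.8, 8.0]
width: 0.0108
grip_force: 59.3
```

```bash
python3 - <<'E'
from h import *
print(observe()['position'],observe()['width'],observe()['grip_force'])
E
```

```text
[0.43646456 0.25400213 0.0424908 ] 0.010817995795533532 59.29727554321289
```

```bash
python3 - <<'E'
from h import *
go([.665,-.06,.24],ydir=6)
E
```

```text
shift units [-2.69 -9.33 -4.93] turn units -12.67 (alt 17.33) q6 -1.52
```

Emit:
move_arm --moves "0 0 -.5 0;0 0 -1 0;0 0 -1 0;0 0 -1 0;0 0 -1 0;0 0 -.4 0;0 0 0 0"

```text
clock: 7.65
position: [0.4365, 0.254, 0.2398]
tcp_rot: [-0.545, 3.09, 0.002]
wrist_force: [-0.2, -0.1, -5.8]
width: 0.0112
grip_force: 59.5
```

Emit:
move_arm --moves "-.27 -.94 0 0;-.27 -.94 0 0;-.27 -.93 0 0;-.27 -.93 0 0;-.27 -.93 0 0;-.27 -.93 0 0;-.27 -.93 0 0;-.27 -.93 0 0;-.27 -.93 0 0;-.27 -.93 0 0"

```text
clock: 8.65
position: [0.6652, -0.0609, 0.2351]
tcp_rot: [0.545, -3.091, -0.002]
wrist_force: [0.2, 0.8, -4.1]
width: 0.011
grip_force: 59.7
```

Emit:
move_arm --moves "0 0 0 1;0 0 0 1;0 0 0 1;0 0 0 1;0 0 0 1;0 0 0 1;0 0 0 1;0 0 0 1;0 0 0 1;0 0 0 1"

```text
clock: 9.65
position: [0.6644, -0.0595, 0.235]
tcp_rot: [-1.08, -2.946, 0.001]
wrist_force: [-0.9, -0.1, -5.6]
width: 0.011
grip_force: 60.0
```

Emit:
move_arm --moves "0 0 0 1;0 0 0 1;0 0 0 1;0 0 0 1;0 0 0 1;0 0 0 1;0 0 0 1;0 0 0 .33;0 0 0 0;0 0 0 0"

```text
clock: 10.65
position: [0.6647, -0.0595, 0.236]
tcp_rot: [-2.099, -2.335, 0.002]
wrist_force: [0.7, -0.6, -4.2]
width: 0.0109
grip_force: 60.0
```

```bash
python3 - <<'E'
from h import *
c=shot('wrist','w3.png');t=shot('top');print(tool()[0],observe()['q'][5])
go([.665,-.06,.24],ydir=6)
E
```

```text
[ 0.66492607 -0.05954228  0.23676878] -0.2942020372184996
shift units [-0.01  0.   -0.08] turn units 0.01 (alt -29.99) q6 -0.29
```

View pics/w3.png

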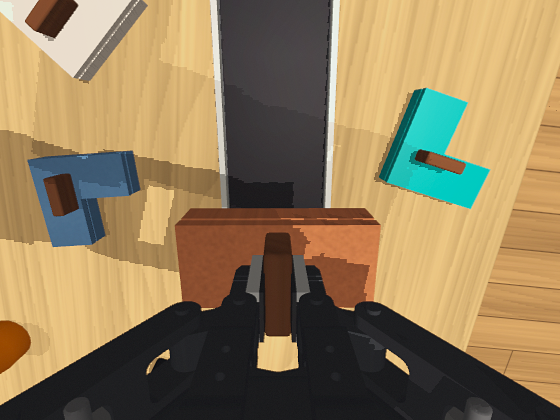

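```bash
python3 - <<'E'
from h import *
c=load('wrist');im=c['pixels'].astype(int);g=im.sum(2)/3;sat=im.max(2)-im.min(2)
for v in (20,60,100,150,190): print(v,[(u,int(g[v,u]),int(sat[v,u])) for u in range(205,234,1)][::1])
v=100;print([(u,int(g[v,u]),int(sat[v,u])) for u in range(318,346)])
E
```

```text
20 [(205, 182, 102), (206, 179, 103), (207, 179, 103), (208, 180, 104), (209, 181, 104), (210, 185, 92), (211, 210, 19), (212, 228, 13), (213, 227, 15), (214, 227, 15), (215, 228, 14), (216, 228, 15), (217, 171, 15), (218, 96, 8), (219, 105, 6), (220, 81, 2), (221, 48, 3), (222, 51, 3), (223, 60, 4), (224, 60, 4), (225, 59, 2), (226, 59, 3), (227, 59, 6), (228, 61, 5), (229, 60, 4), (230, 60, 6), (231, 62, 6), (232, 62, 6), (233, 60, 6)]
60 [(205, 179, 103), (206, 180, 103), (207, 179, 104), (208, 179, 102), (209, 179, 104), (210, 180, 103), (211, 183, 105), (212, 186, 100), (213, 193, 31), (214, 232, 11), (215, 229, 12), (216, 229, 13), (217, 230, 13), (218, 231, 13), (219, 206, 12), (220, 97, 10), (221, 105, 7), (222, 57, 3), (223, 53, 4), (224, 62, 4), (225, 62, 4), (226, 62, 3), (227, 61, 4), (228, 64, 4), (229, 62, 3), (230, 64, 4), (231, 63, 4), (232, 64, 3), (233, 64, 2)]
100 [(205, 172, 101), (206, 173, 100), (207, 173, 100), (208, 170, 100), (209, 168, 101), (210, 169, 100), (211, 171, 100), (212, 171, 101), (213, 171, 102), (214, 172, 102), (215, 189, 66), (216, 212, 10), (
[... 890 characters left out ...]
6, 108, 73), (217, 107, 73), (218, 108, 75), (219, 108, 73), (220, 117, 50), (221, 136, 8), (222, 134, 11), (223, 135, 12), (224, 135, 13), (225, 134, 14), (226, 109, 10), (227, 87, 8), (228, 72, 2), (229, 24, 2), (230, 27, 2), (231, 27, 3), (232, 27, 3), (233, 28, 1)]
[(318, 71, 5), (319, 72, 5), (320, 72, 5), (321, 70, 5), (322, 71, 6), (323, 71, 5), (324, 71, 5), (325, 34, 3), (326, 51, 2), (327, 86, 3), (328, 107, 8), (329, 192, 6), (330, 240, 6), (331, 235, 7), (332, 235, 6), (333, 236, 6), (334, 236, 6), (335, 200, 40), (336, 158, 103), (337, 178, 104), (338, 181, 103), (339, 182, 102), (340, 180, 103), (341, 175, 100), (342, 168, 99), (343, 171, 103), (344, 174, 100), (345, 175, 103)]
```

```bash
python3 - <<'E'
from h import *
c=load('wrist');im=c['pixels'].astype(int);sat=im.max(2)-im.min(2)
L=[];Rr=[]
for v in range(10,196,4):
    r=sat[v]
    ul=277-np.argmax(r[277::-1]>50)+.5+.5-.5; ur=277+np.argmax(r[277:]>50)-.5
    L.append(onz(c,ul,v,.03)[:2]);Rr.append(onz(c,ur,v,.03)[:2])
L=np.array(L);Rr=np.array(Rr)
def fit(P):
    k=np.ones(len(P),bool)
    for _ in range(4):
        a=np.polyfit(P[k,1],P[k,0],1);r=P[:,0]-np.polyval(a,P[:,1]);k=abs(r)<.0015
    return a,k.sum()
a,n=fit(L);b,m=fit(Rr);print(a,n,b,m)
yaw=np.degrees(np.arctan(-(a[0]+b[0])/2));print('yaws',np.degrees(np.arctan(-a[0])),np.degrees(np.arctan(-b[0])),'width',abs(np.polyval(a,.05)-np.polyval(b,.05))*np.cos(np.radians(yaw)))
print('centre line x at y=.006',(np.polyval(a,.006)+np.polyval(b,.006))/2, 'at .1',(np.polyval(a,.1)+np.polyval(b,.1))/2)
t=np.load('/tmp/top.npy',allow_pickle=True).item()
# ends in top view: bright rim profile along the long axis through centre
ti=t['pixels'].astype(int);ts=ti.max(2)-ti.min(2)
u=np.array([-np.sin(np.radians(yaw)),np.cos(np.radians(yaw))]);x0=(np.polyval(a,.006)+np.polyval(b,.006))/2
for off in (-.03,0,.03):
  for lo,hi in ((.12,.16),(-.16,-.12)):
    out=[]
    for s in np.arange(lo,hi,.002):
        X=np.array([x0,.006])+u*s+off*np.array([u[1],-u[0]]);pu,pv=proj(t,[*X,.03]);out.append(int(ts[int(round(pv)),int(round(pu))]))
    print(off,lo,out)
E
```

```text
[-0.10949622  0.59505905] 47 [-0.10905431  0.71611564] 47
yaws 6.2487776189300455 6.22375696809139 width 0.12036219021888574
centre line x at y=.006 0.6549316886966421 at .1 0.64465981354183
-0.03 0.12 [4, 4, 4, 4, 4, 6, 12, 12, 17, 44, 49, 82, 82, 91, 87, 87, 88, 89, 89, 88, 88]
-0.03 -0.16 [24, 23, 23, 25, 26, 26, 26, 26, 26, 25, 25, 25, 25, 25, 26, 26, 24, 28, 28, 27, 26]
0 0.12 [5, 5, 6, 5, 6, 6, 10, 10, 18, 38, 38, 69, 85, 86, 86, 85, 85, 85, 85, 85, 85]
0 -0.16 [25, 25, 24, 24, 24, 26, 26, 26, 25, 25, 26, 24, 24, 25, 25, 26, 25, 26, 24, 26, 26]
0.03 0.12 [4, 5, 5, 4, 5, 5, 8, 18, 18, 42, 77, 77, 97, 97, 97, 95, 94, 94, 95, 95, 93]
0.03 -0.16 [24, 24, 24, 25, 25, 25, 26, 25, 25, 24, 25, 25, 27, 27, 26, 25, 25, 25, 26, 26, 26]
```

```bash
cat >> h.py <<'E'
C=np.array([.6551,.004]);YW=6.24
us=np.array([-np.sin(np.radians(YW)),np.cos(np.radians(YW))]);ur=np.array([us[1],-us[0]])
def onplate(r,s): return C+ur*r+us*s
E
python3 - <<'E'
from h import *
p=onplate(0,.105);print(p);go([*p,.0615],ydir=YW)
E
```

```text
[0.6436872  0.10837791]
shift units [ 4.23 -0.08  4.38] turn units -0.03 (alt 29.97) q6 -0.29
```

Emit:
move_arm --moves ".9 -.02 0 0;.9 -.02 0 0;.9 -.02 0 -.03;.9 -.02 0 0;.63 0 0 0;0 0 .9 0;0 0 .9 0;0 0 .9 0;0 0 .7 0;0 0 0 0"

```text
clock: 11.75
position: [0.6421, 0.1082, 0.0977]
tcp_rot: [-2.094, -2.335, 0.007]
wrist_force: [-0.2, -0.1, -4.3]
width: 0.0107
grip_force: 60.0
```

```bash
python3 - <<'E'
from h import *
p=onplate(0,.105);go([*p,.0615],ydir=YW)
c=shot('wrist','w4.png')
E
```

```text
shift units [-0.    0.04  0.91] turn units -0.00 (alt 30.00) q6 -0.04
```

View pics/w4.png

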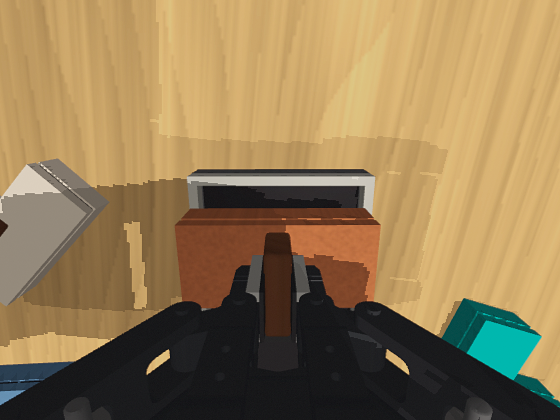

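Emit:
move_arm --moves "0 .05 .3 0;0 0 .3 0;0 0 .15 0;0 0 .1 0;0 0 .05 0;0 0 0 0;0 0 0 0"

```text
clock: 12.5
position: [0.6461, 0.1086, 0.0659]
tcp_rot: [2.098, 2.338, 0.001]
wrist_force: [0.9, 0.2, -4.1]
width: 0.0111
grip_force: 60.0
```

```bash
python3 - <<'E'
from h import *
p=onplate(0,.105);go([*p,.0615],ydir=YW);print(observe()['position'],observe()['wrist_force'])
E
```

```text
shift units [ 0.   -0.06  0.11] turn units -0.01 (alt 29.99) q6 -0.04
[0.64613429 0.10859358 0.0659371 ] [ 0.85288483  0.24826804 -4.13665349]
```

Emit:
move_arm --moves "0 0 0 0;0 0 0 0"

```text
clock: 12.7
position: [0.6461, 0.1086, 0.0659]
tcp_rot: [2.098, 2.338, 0.001]
wrist_force: [0.4, 0.2, -3.8]
width: 0.0109
grip_force: 60.0
```

```bash
python3 - <<'E'
from h import *
for i in range(3):
    p=onplate(0,.105);go([*p,.0605],ydir=YW);print(observe()['position']);c=shot('wrist')
im=c['pixels'].astype(int)
cv2.imwrite('pics/w5.png',c['pixels'][150:320,150:420,::-1])
sat=im.max(2)-im.min(2)
for v in (178,190,200,230,245): print(v,sat[v,160:215].tolist(),sat[v,355:400].tolist())
E
```

```text
shift units [ 0.   -0.06  0.13] turn units -0.01 (alt 29.99) q6 -0.04
[0.64608791 0.1085878  0.06589521]
shift units [ 0.   -0.06  0.13] turn units -0.01 (alt 29.99) q6 -0.04
[0.6460721  0.10858572 0.06584004]
shift units [ 0.   -0.06  0.13] turn units -0.01 (alt 29.99) q6 -0.04
[0.64604744 0.10859206 0.06582074]
178 [93, 93, 94, 94, 94, 95, 93, 93, 93, 92, 94, 93, 94, 97, 100, 101, 62, 16, 4, 2, 3, 2, 2, 2, 3, 2, 2, 2, 1, 2, 3, 2, 2, 2, 4, 4, 4, 4, 4, 5, 3, 3, 3, 4, 5, 3, 4, 4, 3, 3, 5, 4, 5, 3, 3] [4, 3, 3, 3, 2, 3, 5, 3, 3, 5, 3, 3, 3, 5, 2, 20, 69, 102, 96, 95, 95, 92, 93, 92, 93, 91, 91, 93, 93, 97, 99, 99, 101, 102, 102, 101, 101, 99, 100, 100, 100, 94, 94, 96, 97]
190 [67, 69, 58, 8, 10, 11, 10, 11, 10, 10, 11, 11, 12, 11, 11, 11, 11, 11, 11, 11, 10, 11, 11, 11, 11, 11, 12, 12, 11, 13, 12, 12, 13, 12, 12, 12, 10, 11, 11, 10, 11, 12, 12, 12, 11, 12, 11, 12, 12, 12, 11, 12, 12, 11, 11] [16, 15, 16, 15, 15, 15, 15, 15, 15, 15, 16, 16, 15, 15, 16, 15, 15, 16, 15, 15, 14, 15, 14, 14, 14, 14, 15, 14, 34, 104, 99, 100, 100, 98, 98, 96, 95, 96, 95, 94, 95, 95, 97, 99, 98]
200 [64, 66,
[... 499 characters left out ...]
 82, 84, 83, 83, 84, 85, 86, 85, 84, 86, 87, 88, 86, 83, 84, 84] [124, 125, 126, 129, 124, 122, 121, 123, 123, 127, 125, 124, 125, 123, 123, 123, 124, 125, 125, 125, 126, 125, 125, 124, 124, 106, 94, 96, 94, 94, 94, 93, 95, 97, 96, 97, 98, 98, 95, 94, 94, 93, 92, 91, 94]
245 [67, 68, 68, 66, 68, 67, 68, 66, 46, 8, 10, 12, 10, 11, 11, 12, 51, 90, 84, 82, 82, 81, 81, 79, 80, 80, 81, 83, 84, 85, 83, 83, 85, 84, 83, 83, 83, 84, 86, 85, 87, 85, 83, 83, 82, 82, 82, 83, 85, 82, 80, 80, 81, 80, 79] [125, 126, 126, 125, 126, 126, 125, 123, 123, 124, 122, 124, 123, 120, 122, 124, 123, 126, 128, 125, 126, 127, 124, 119, 92, 94, 95, 95, 95, 96, 96, 97, 96, 97, 98, 96, 93, 92, 93, 93, 92, 93, 91, 91, 89]
```

View pics/w5.png

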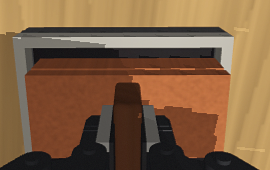

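Emit:
move_arm --moves "0 -.06 0 0;0 0 0 0;0 0 0 0"

```text
clock: 13.15
position: [0.6435, 0.1083, 0.0657]
tcp_rot: [-2.098, -2.338, -0.0]
wrist_force: [-0.4, 0.1, -4.3]
width: 0.0109
grip_force: 60.1
```

```bash
python3 - <<'E'
from h import *
p=onplate(0,.105);go([*p,.0605],ydir=YW);c=shot('wrist')
im=c['pixels'].astype(int);sat=im.max(2)-im.min(2)
for v in (188,192): 
  r=sat[v];print(v,277-np.argmax(r[277::-1]>45),277+np.argmax(r[277:]>45))
E
```

```text
shift units [0.   0.   0.13] turn units -0.01 (alt 29.99) q6 -0.04
188 166 389
192 167 388
```

Emit:
move_arm --moves "0 0 .05 0;0 0 .05 0;0 0 .03 0;0 0 0 0;0 0 0 0"

```text
clock: 13.7
position: [0.6435, 0.1084, 0.0606]
tcp_rot: [-2.098, -2.338, 0.0]
wrist_force: [-2.5, 0.2, 0.5]
width: 0.0108
grip_force: 60.6
```

Emit:
move_arm --moves "0 0 .02 0;0 0 0 0;0 0 0 0"

```text
clock: 14.0
position: [0.6435, 0.1083, 0.0605]
tcp_rot: [2.098, 2.338, 0.0]
wrist_force: [-6.1, -0.3, 7.9]
width: 0.0109
grip_force: 61.9
```

Emit:
move_arm --moves "0 0 0 0;0 0 0 0;0 0 0 0;0 0 -.5 0;0 0 -1 0;0 0 -1 0;0 0 -1 0;0 0 0 0;0 0 0 0" --grip -0.3

```text
clock: 14.9
position: [0.6437, 0.1083, 0.2003]
tcp_rot: [2.097, 2.337, 0.002]
wrist_force: [-0.8, 0.4, 0.0]
width: 0.0554
grip_force: 0.0
```

```bash
python3 - <<'E'
from h import *
go([.45,.01,.2],ydir=6)
E
```

```text
shift units [-1.92 -5.08 -0.  ] turn units 0.03 (alt -29.97) q6 -0.04
```

Emit:
move_arm --moves "-.32 -.85 0 0;-.32 -.85 0 0;-.32 -.85 0 0;-.32 -.85 0 0;-.32 -.85 0 0;-.32 -.83 0 0;0 0 0 0;0 0 0 0"

```text
clock: 15.7
position: [0.4497, 0.0098, 0.1991]
tcp_rot: [-2.099, -2.337, 0.001]
wrist_force: [0.5, -0.5, -0.1]
width: 0.0553
grip_force: 0.0
```

```bash
python3 - <<'E'
from h import *
c=shot('wrist','w6.png');shot('top');print(tool()[0],proj(c,[.445,.077,.058]))
E
```

```text
[0.4505588  0.01016554 0.19911617] (np.float64(280.40997159578217), np.float64(123.12380709242916))
```

View pics/w6.png

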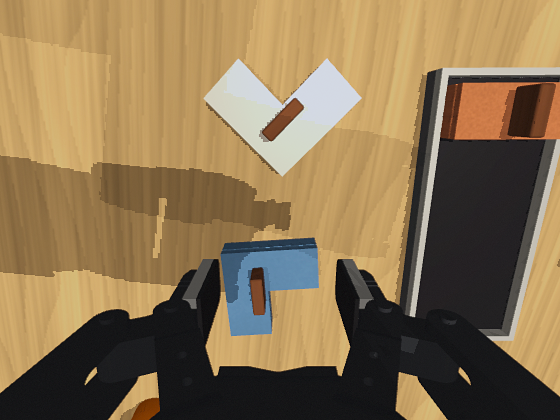

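```bash
cat >> h.py <<'E'
Lc=np.array([[-37,-37],[63,-37],[63,9],[9,9],[9,63],[-37,63]])/1000.
def ell(c,mask,z=.03,show=True):
    """mask of lid top -> pose by 6-corner polygon + rigid least squares (ordered corners)"""
    n,l,st,ce=cv2.connectedComponentsWithStats(mask.astype(np.uint8));i=1+np.argmax(st[1:,4])
    cs,_=cv2.findContours((l==i).astype(np.uint8),cv2.RETR_EXTERNAL,cv2.CHAIN_APPROX_NONE);k=max(cs,key=cv2.contourArea)
    for e in np.arange(3,14,.5):
        p=cv2.approxPolyDP(k,e,True)[:,0]
        if len(p)<=6: break
    P=np.array([onz(c,*q,z)[:2] for q in p]);print('px',p.tolist())
    if len(P)!=6: print('corners',len(P));return
    best=None
    if cv2.contourArea(P.astype(np.float32),True)<0: P=P[::-1]
    if np.sign(cv2.contourArea(P.astype(np.float32),True))!=np.sign(cv2.contourArea(Lc.astype(np.float32),True)): P=P[::-1]
    for j in range(6):
        Q=np.roll(P,j,0);a=Lc-Lc.mean(0);b=Q-Q.mean(0)
        th=np.arctan2((a[:,0]*b[:,1]-a[:,1]*b[:,0]).sum(),(a*b).sum());M=np.array([[np.cos(th),-np.sin(th)],[np.sin(th),np.cos(th)]])
        o=Q.mean(0)-M@Lc.mean(0);r=np.linalg.norm(Lc@M.T+o-Q,axis=1)
        if best is None or r.sum()<best[2].sum(): best=(o,np.degrees(th),r)
    print('origin',best[0].round(4),'yaw',round(best[1],1),'res mm',(best[2]*1000).round(1));return best
E
python3 - <<'E'
from h import *
c=load('wrist');im=np.ascontiguousarray(c['pixels'][:,:,::-1]);hsv=cv2.cvtColor(im,cv2.COLOR_BGR2HSV).astype(int)
m=(hsv[...,1]<70)&(hsv[...,2]>120);m[:, 380:]=0;m[190:]=0
m=cv2.morphologyEx(m.astype(np.uint8),cv2.MORPH_CLOSE,np.ones((9,9)))
n,l,st,ce=cv2.connectedComponentsWithStats(m);print(st[1:][st[1:,4]>200])
m[103:,:][:0]=0
o=ell(c,m)
# height: handle top centre in wrist and top views
print('handle wrist@.058',onz(c,284,117,.058),'two',two(c,(284,117),load('top'),(253.5,258.5)))
E
```

```text
[[ 204   58  158  119 8601]]
px [[361, 97], [327, 58], [286, 100], [237, 59], [204, 99], [282, 176]]
origin [0.4471 0.0805] yaw 51.7 res mm [1.1 1.1 1.  4.4 1.6 0.8]
handle wrist@.058 [0.44740598 0.08214278 0.058     ] two (array([ 0.44945969,  0.08105303, -0.011658  ]), np.float64(0.0024572618841136695))
```

```bash
sed -i 's/^def ell(c,mask,z=.03,show=True):/def ell(c,mask,z=.03,drop=(3,)):/; s/^    for j in range(6):/    K=[i for i in range(6) if i not in drop];W=Lc[K]\n    for j in range(6):/; s/Q=np.roll(P,j,0);a=Lc-Lc.mean(0)/Q=np.roll(P,j,0)[K];a=W-W.mean(0)/; s/o=Q.mean(0)-M@Lc.mean(0);r=np.linalg.norm(Lc@M.T/o=Q.mean(0)-M@W.mean(0);r=np.linalg.norm(W@M.T/' h.py
python3 - <<'E'
from h import *
c=load('wrist');im=np.ascontiguousarray(c['pixels'][:,:,::-1]);hsv=cv2.cvtColor(im,cv2.COLOR_BGR2HSV).astype(int)
m=(hsv[...,1]<70)&(hsv[...,2]>120);m[:, 380:]=0;m[190:]=0
m=cv2.morphologyEx(m.astype(np.uint8),cv2.MORPH_CLOSE,np.ones((9,9)))
o=ell(c,m)
b=((hsv[...,0]>95)&(hsv[...,0]<120)&(hsv[...,1]>80)&(hsv[...,2]>110));b[:200]=0;b[:,:210]=0;b[:,340:]=0
b=cv2.morphologyEx(b.astype(np.uint8),cv2.MORPH_CLOSE,np.ones((21,21)));ell(c,b)
go([*o[0],.042],ydir=o[1]+90)
E
```

```text
px [[361, 97], [327, 58], [286, 100], [237, 59], [204, 99], [282, 176]]
origin [0.4466 0.0797] yaw 51.6 res mm [0.7 0.5 0.7 0.7 0.9]
px [[313, 244], [221, 254], [231, 335], [271, 333], [271, 289], [318, 287]]
origin [ 0.4393 -0.088 ] yaw -78.9 res mm [2.8 0.8 1.  1.5 3.2]
shift units [1.74 0.09 3.93] turn units 7.43 (alt -22.57) q6 -0.23
```

Emit:
move_arm --moves ".87 .05 0 0;.87 .04 0 0;0 0 0 1;0 0 0 1;0 0 0 1;0 0 0 1;0 0 0 1;0 0 0 1;0 0 0 1;0 0 0 .43"

```text
clock: 16.8
position: [0.4466, 0.0802, 0.1991]
tcp_rot: [-2.83, -1.363, 0.001]
wrist_force: [0.2, -0.2, 0.2]
width: 0.0556
grip_force: 0.0
```

Emit:
move_arm --moves "0 0 .5 0;0 0 .8 0;0 0 .8 0;0 0 .6 0;0 0 0 0;0 0 0 0"

```text
clock: 17.4
position: [0.4464, 0.08, 0.0915]
tcp_rot: [-2.827, -1.368, 0.002]
wrist_force: [0.2, -0.1, 0.1]
width: 0.0551
grip_force: 0.0
```

```bash
python3 - <<'E'
from h import *
go([.4466,.0797,.042],ydir=-38.4)
E
```

```text
shift units [-0.    0.01  1.24] turn units 0.01 (alt -29.99) q6 0.70
```

Emit:
move_arm --moves "0 0 .5 0;0 0 .4 0;0 0 .2 0;0 0 .12 0;0 0 0 0;0 0 0 0"

```text
clock: 18.0
position: [0.4463, 0.0797, 0.0434]
tcp_rot: [2.828, 1.368, 0.001]
wrist_force: [0.4, 0.9, 0.5]
width: 0.0557
grip_force: 0.0
```

Emit:
move_arm --moves "0 0 0 0;0 0 0 0;0 0 0 0;0 0 0 0;0 0 0 0;0 0 0 0" --grip 1

```text
clock: 18.6
position: [0.446, 0.0796, 0.0432]
tcp_rot: [2.828, 1.368, 0.001]
wrist_force: [-1.8, 0.1, 5.2]
width: 0.0112
grip_force: 58.9
```

Emit:
move_arm --moves "0 0 -.3 0;0 0 -.7 0;0 0 -.9 0;0 0 -.9 0;0 0 -.6 0;0 0 -.2 0;0 0 0 0"

```text
clock: 19.3
position: [0.446, 0.0796, 0.1871]
tcp_rot: [2.828, 1.368, 0.002]
wrist_force: [0.6, -0.5, -3.5]
width: 0.0106
grip_force: 59.0
```

```bash
python3 - <<'E'
from h import *
go([*onplate(.013,-.094),.19],ydir=YW)
E
```

```text
shift units [ 0.32  7.15 -0.06] turn units -7.44 (alt 22.56) q6 0.70
```

Emit:
move_arm --moves ".04 .9 0 0;.04 .9 0 0;.04 .9 0 0;.04 .9 0 0;.04 .9 0 0;.04 .9 0 0;.04 .9 0 0;.04 .85 0 0;0 0 0 -1;0 0 0 -1"

```text
clock: 20.3
position: [0.6778, -0.0886, 0.183]
tcp_rot: [-2.665, -1.658, 0.005]
wrist_force: [0.0, -0.1, -3.2]
width: 0.0105
grip_force: 59.6
```

Emit:
move_arm --moves "0 0 0 -1;0 0 0 -1;0 0 0 -1;0 0 0 -1;0 0 0 -1;0 0 0 -.44;0 0 .8 0;0 0 .8 0;0 0 0 0;0 0 0 0"

```text
clock: 21.3
position: [0.6777, -0.0879, 0.1213]
tcp_rot: [-2.095, -2.337, 0.002]
wrist_force: [0.4, -0.1, -2.0]
width: 0.011
grip_force: 59.5
```

```bash
python3 - <<'E'
from h import *
go([*onplate(.013,-.094),.0625],ydir=YW);shot('wrist','w7.png')
E
```

```text
shift units [-0.01  0.02  1.47] turn units 0.00 (alt -30.00) q6 -0.33
```

View pics/w7.png

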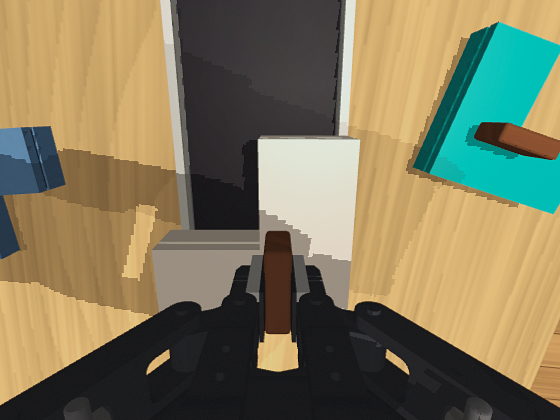

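Emit:
move_arm --moves "0 0.02 .4 0;0 0 .4 0;0 0 .3 0;0 0 0 0;0 0 0 0"

```text
clock: 21.85
position: [0.6789, -0.0879, 0.0785]
tcp_rot: [-2.097, -2.339, 0.0]
wrist_force: [0.1, 0.8, -2.9]
width: 0.0107
grip_force: 59.4
```

```bash
python3 - <<'E'
from h import *
p=onplate(.013,-.094)
go([*p,.0612],ydir=YW);c=shot('wrist')
im=c['pixels'].astype(int);sat=im.max(2)-im.min(2);g=im.sum(2)/3
P=tool()[0];zl=P[2]-.0432+.03
f=lambda X:((X-C)@ur*1000,(X-C)@us*1000)
for v in (30,60,90):
    r=sat[v];ul=240-np.argmax(r[240::-1]>50)+.5;ue=240+np.argmax(r[240:]>50)-.5
    print('rim',v,ul,ue,[np.round(f(onz(c,u,v,.03)[:2]),1) for u in (ul,ue)])
for v in (145,160,175,190):
    row=g[v];d=np.diff(row[235:380]);print('lid',v,[(int(235+i),int(d[i])) for i in np.argsort(-abs(d))[:5]], zl)
E
```

```text
shift units [-0.   -0.02  0.43] turn units 0.00 (alt -30.00) q6 -0.33
rim 30 132.5 368.5 [array([-59.9,  21. ]), array([60.1, 21. ])]
rim 60 136.5 366.5 [array([-59.6,   7.1]), array([60.2,  7.1])]
rim 90 139.5 364.5 [array([-59.9,  -7.5]), array([60.3, -7.5])]
lid 145 [(257, 118), (256, 60), (360, -58), (258, 25), (246, -23)] 0.06581582631329197
lid 160 [(257, 107), (258, 63), (359, -45), (256, 33), (248, -19)] 0.06581582631329197
lid 175 [(258, 101), (257, 94), (358, -34), (357, -26), (249, -20)] 0.06581582631329197
lid 190 [(258, 124), (257, 86), (357, -32), (248, -20), (356, -18)] 0.06581582631329197
```

```bash
python3 - <<'E'
from h import *
c=load('wrist');P=tool()[0];print((P[:2]-C)@ur*1000)
for u,v in ((257.3,145),(360.5,145),(258,190),(357.5,190)): print([((onz(c,u,v,.0658)[:2]-C)@k*1000).round(1) for k in (ur,us)])
E
```

```text
13.87987592053396
[np.float64(4.8), np.float64(-33.3)]
[np.float64(51.3), np.float64(-33.3)]
[np.float64(4.7), np.float64(-54.0)]
[np.float64(51.4), np.float64(-54.0)]
```

Emit:
move_arm --moves "0 -.025 0 0;0 0 .15 0;0 0 .12 0;0 0 .08 0;0 0 .06 0;0 0 .03 0;0 0 0 0;0 0 0 0"

```text
clock: 22.7
position: [0.678, -0.088, 0.0613]
tcp_rot: [2.097, 2.339, 0.0]
wrist_force: [-0.3, 0.2, -2.8]
width: 0.0112
grip_force: 59.7
```

```bash
python3 - <<'E'
from h import *
go([*onplate(.013,-.094),.0612],ydir=YW);print(observe()['wrist_force'])
E
```

```text
shift units [-0.    0.01  0.  ] turn units 0.00 (alt -30.00) q6 -0.33
[-0.34221762  0.21739048 -2.77061757]
```

Emit:
move_arm --moves "0 0 .02 0;0 0 0 0;0 0 0 0"

```text
clock: 23.0
position: [0.678, -0.088, 0.0613]
tcp_rot: [2.097, 2.339, 0.001]
wrist_force: [-3.2, -0.6, 5.1]
width: 0.0108
grip_force: 60.8
```

Emit:
move_arm --moves "0 0 0 0;0 0 0 0;0 0 0 0;0 0 -.5 0;0 0 -1 0;0 0 -1 0;0 0 -1 0;0 0 0 0;0 0 0 0" --grip -0.3

```text
clock: 23.9
position: [0.678, -0.088, 0.2011]
tcp_rot: [2.096, 2.338, 0.001]
wrist_force: [-0.4, 1.3, -0.6]
width: 0.056
grip_force: 0.0
```

```bash
python3 - <<'E'
from h import *
go([.45,-.16,.2],ydir=6)
E
```

```text
shift units [-1.17 -5.86  0.02] turn units 0.04 (alt -29.96) q6 -0.33
```

Emit:
move_arm --moves "-.17 -.84 0 0;-.17 -.84 0 0;-.17 -.84 0 0;-.17 -.84 0 0;-.17 -.84 0 0;-.16 -.84 0 0;-.16 -.84 0 0;0 0 0 0;0 0 0 0"

```text
clock: 24.8
position: [0.4488, -0.1603, 0.1997]
tcp_rot: [-2.098, -2.337, 0.0]
wrist_force: [-0.5, -0.2, 0.3]
width: 0.0556
grip_force: 0.0
```

```bash
python3 - <<'E'
from h import *
c=shot('wrist','w8.png');shot('top')
im=np.ascontiguousarray(c['pixels'][:,:,::-1]);hsv=cv2.cvtColor(im,cv2.COLOR_BGR2HSV).astype(int)
b=((hsv[...,0]>95)&(hsv[...,0]<120)&(hsv[...,1]>80)&(hsv[...,2]>110));b[250:]=0;b[:,:150]=0;b[:,400:]=0
b=cv2.morphologyEx(b.astype(np.uint8),cv2.MORPH_CLOSE,np.ones((17,17)));o=ell(c,b);
if o: go([*o[0],.042],ydir=o[1]+90)
E
```

```text
px [[345, 69], [233, 77], [244, 187], [289, 184], [288, 126], [345, 122]]
origin [ 0.4402 -0.0888] yaw -80.0 res mm [1.4 1.4 1.2 1.1 1. ]
shift units [ 1.8  -0.04  3.95] turn units -0.62 (alt 29.38) q6 -0.59
```

View pics/w8.png

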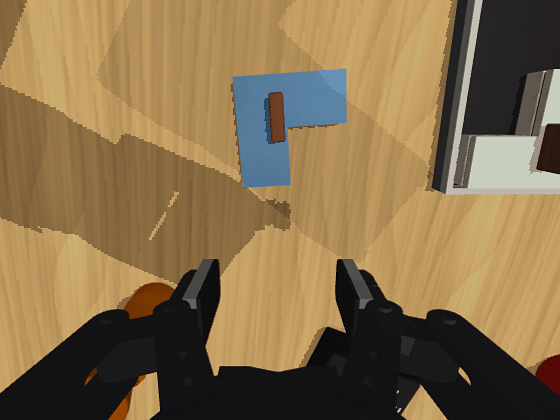

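Emit:
move_arm --moves ".9 -.02 0 -.62;.9 -.02 0 0;0 0 .6 0;0 0 .9 0;0 0 .9 0;0 0 .6 0;0 0 .35 0;0 0 0 0;0 0 0 0"

```text
clock: 25.8
position: [0.4379, -0.0888, 0.0662]
tcp_rot: [-2.019, -2.406, 0.0]
wrist_force: [-0.8, 1.1, 0.2]
width: 0.0555
grip_force: 0.0
```

```bash
python3 - <<'E'
from h import *
go([.4402,-.0888,.042],ydir=10)
E
```

```text
shift units [-0.01  0.06  0.61] turn units 0.00 (alt -30.00) q6 -0.52
```

Emit:
move_arm --moves "0 .06 .2 0;0 0 .25 0;0 0 .14 0;0 0 0 0;0 0 0 0"

```text
clock: 26.3
position: [0.4398, -0.0887, 0.0427]
tcp_rot: [-2.02, -2.406, 0.0]
wrist_force: [-0.0, -0.5, -0.5]
width: 0.0554
grip_force: 0.0
```

Emit:
move_arm --moves "0 0 0 0;0 0 0 0;0 0 0 0;0 0 0 0;0 0 0 0;0 0 0 0" --grip 1

```text
clock: 26.9
position: [0.44, -0.0887, 0.0431]
tcp_rot: [2.019, 2.406, 0.0]
wrist_force: [0.4, -0.2, 6.7]
width: 0.011
grip_force: 58.9
```

Emit:
move_arm --moves "0 0 -.3 0;0 0 -.7 0;0 0 -.9 0;0 0 -.9 0;0 0 -.6 0;0 0 -.2 0;0 0 0 0"

```text
clock: 27.6
position: [0.4398, -0.0887, 0.187]
tcp_rot: [2.019, 2.405, 0.001]
wrist_force: [-0.3, -0.2, -4.5]
width: 0.0105
grip_force: 59.3
```

```bash
python3 - <<'E'
from h import *
go([*onplate(-.013,.028),.19],ydir=YW)
E
```

```text
shift units [ 2.07  5.42 -0.07] turn units 0.62 (alt -29.38) q6 -0.52
```

Emit:
move_arm --moves ".34 .9 0 0;.34 .9 0 0;.34 .9 0 0;.35 .9 0 0;.35 .9 0 0;.35 .92 0 0;0 0 0 .62;0 0 .7 0;0 0 .7 0;0 0 0 0"

```text
clock: 28.6
position: [0.6365, 0.0305, 0.1249]
tcp_rot: [-2.092, -2.334, 0.009]
wrist_force: [0.1, -0.6, -4.1]
width: 0.0111
grip_force: 59.9
```

```bash
python3 - <<'E'
from h import *
go([*onplate(-.013,.028),.0612],ydir=YW);print(tool()[0]);shot('wrist','w9.png')
E
```

```text
shift units [-0.01  0.08  1.59] turn units 0.00 (alt -30.00) q6 -0.16
[0.63646211 0.03054565 0.12492295]
```

View pics/w9.png

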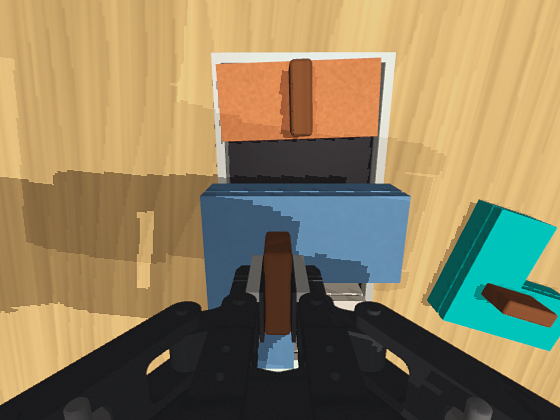

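Emit:
move_arm --moves "0 .08 .4 0;0 0 .4 0;0 0 .3 0;0 0 0 0;0 0 0 0"

```text
clock: 29.15
position: [0.6425, 0.0307, 0.0871]
tcp_rot: [2.097, 2.339, 0.001]
wrist_force: [1.2, 0.6, -2.8]
width: 0.0105
grip_force: 59.9
```

```bash
python3 - <<'E'
from h import *
go([*onplate(-.013,.028),.0612],ydir=YW);c=shot('wrist')
P=tool()[0];print((P[:2]-C)@ur*1000)
im=c['pixels'].astype(int);z=P[2]-.0432+.03
for v in (205,215,225):
    m=(im[v,:,2]>im[v,:,0]+8);cols=np.where(m[120:460])[0]+120
    print(v,cols[0],cols[-1],[((onz(c,u,v,z)[:2]-C)@ur*1000).round(1) for u in (cols[0]-.5,cols[-1]+.5)])
sat=im.max(2)-im.min(2)
for v in (130,150,165):
    r=sat[v];i=np.where(r[150:420]<30)[0]+150;print('rim',v,i[0],i[-1],[((onz(c,u,v,.03)[:2]-C)@ur*1000).round(1) for u in (i[0]-.5,i[-1]+.5)])
E
```

```text
shift units [ 0.   -0.08  0.65] turn units 0.00 (alt -30.00) q6 -0.16
-9.524190915973747
205 200 409 [np.float64(-46.6), np.float64(53.4)]
215 201 408 [np.float64(-46.4), np.float64(53.5)]
225 202 406 [np.float64(-46.3), np.float64(53.2)]
rim 130 191 397 [np.float64(-59.8), np.float64(60.0)]
rim 150 193 395 [np.float64(-59.5), np.float64(60.0)]
rim 165 194 393 [np.float64(-59.6), np.float64(59.8)]
```

Emit:
move_arm --moves "0 -.085 0 0;0 0 .2 0;0 0 .15 0;0 0 .1 0;0 0 0 0;0 0 0 0"

```text
clock: 29.8
position: [0.6388, 0.0304, 0.0687]
tcp_rot: [-2.097, -2.339, 0.0]
wrist_force: [0.7, -0.1, -2.9]
width: 0.0108
grip_force: 60.0
```

```bash
python3 - <<'E'
from h import *
go([*onplate(-.013,.028),.0612],ydir=YW);c=shot('wrist')
P=tool()[0];print((P[:2]-C)@ur*1000)
im=c['pixels'].astype(int);z=P[2]-.0432+.03
for v in (205,225):
    m=(im[v,:,2]>im[v,:,0]+8);cols=np.where(m[120:460])[0]+120
    print(v,cols[0],cols[-1],[((onz(c,u,v,z)[:2]-C)@ur*1000).round(1) for u in (cols[0]-.5,cols[-1]+.5)])
E
```

```text
shift units [0.   0.01 0.19] turn units 0.00 (alt -30.00) q6 -0.17
-13.213969316260608
205 200 409 [np.float64(-50.3), np.float64(49.8)]
225 202 406 [np.float64(-50.0), np.float64(49.6)]
```

Centred. Lower and release.

Emit:
move_arm --moves "0 0 .08 0;0 0 .06 0;0 0 .04 0;0 0 .03 0;0 0 0 0;0 0 0 0"

```text
clock: 30.45
position: [0.6388, 0.0304, 0.0612]
tcp_rot: [2.097, 2.339, 0.0]
wrist_force: [-3.0, 0.4, 5.0]
width: 0.0109
grip_force: 61.2
```

Emit:
move_arm --moves "0 0 0 0;0 0 0 0;0 0 0 0;0 0 -.5 0;0 0 -1 0;0 0 -1 0;0 0 -1 0;0 0 0 0;0 0 0 0" --grip -0.3

```text
clock: 31.35
position: [0.6389, 0.0304, 0.2011]
tcp_rot: [2.096, 2.338, 0.002]
wrist_force: [-0.1, 0.2, -0.4]
width: 0.0553
grip_force: 0.0
```

```bash
python3 - <<'E'
from h import *
t=load('top')
go([.655,-.12,.36],ydir=YW)
P=onz(t,*[405-50+(627-400)/4,216-36+128/4],.093);print('sleeve',P)
# control box in top view (black)
im=t['pixels'].astype(int);m=(im.max(2)<60).astype(np.uint8);m[:180]=0;m[250:]=0;m[:,:370]=0;m[:,440:]=0
m=cv2.morphologyEx(m,cv2.MORPH_CLOSE,np.ones((15,15)));b=cv2.minAreaRect(np.argwhere(m)[:,::-1].astype(np.float32));print(b,onz(t,*b[0],.05))
E
```

```text
shift units [-3.78 -0.   -3.97] turn units 0.00 (alt -30.00) q6 -0.17
sleeve [ 0.56250432 -0.3905046   0.093     ]
((400.76470947265625, 224.05882263183594), (41.867584228515625, 53.364898681640625), 12.528807640075684) [ 0.53451819 -0.36975946  0.05      ]
```

Emit:
move_arm --moves "-.8 0 -.8 0;-.8 0 -.8 0;-.8 0 -.8 0;-.8 0 -.8 0;-.58 0 -.6 0;0 0 0 0;0 0 0 0"

```text
clock: 32.05
position: [0.6551, -0.1201, 0.3506]
tcp_rot: [-2.097, -2.337, 0.001]
wrist_force: [0.3, 0.3, -0.7]
width: 0.0554
grip_force: 0.0
```

```bash
python3 - <<'E'
from h import *
c=shot('wrist','w10.png');t=shot('top')
a=np.ascontiguousarray(c['pixels'][:,:,::-1]);b=cv2.resize(np.ascontiguousarray(t['pixels'][160:260,120:260,::-1]),(560,400))
print(proj(c,[*onplate(0,-.094),.03]))
cv2.imwrite('pics/w10.png',cv2.resize(a[0:330,130:430],(545,600)))
go([.5625,-.3905,.25])
E
```

```text
(np.float64(287.52101377225046), np.float64(148.63769056383614))
shift units [-6.5  -3.03  2.5 ] q6 -0.39
```

View pics/w10.png

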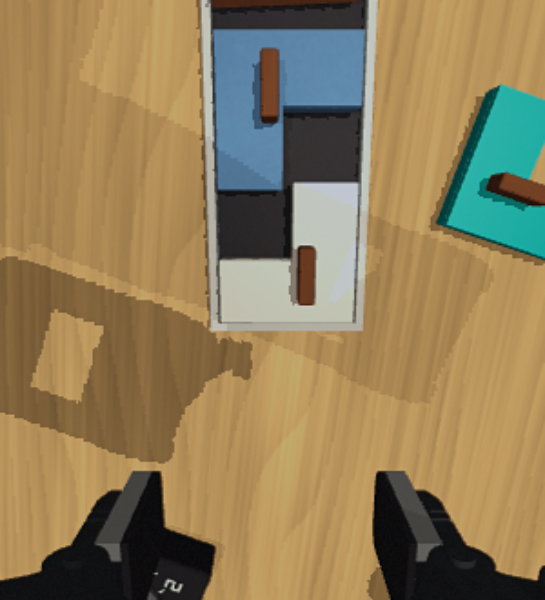

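```bash
python3 - <<'E'
from h import *
t=load('top')
print('mill foot',onz(t,384,297,0),'top',onz(t,400,298,.168))
go([.57,-.455,.25])
c=load('wrist')
for i,(r,s) in {'white':(.013,-.094),'blue':(-.013,.028)}.items(): print(i,proj(c,[*onplate(r,s),.076]))
E
```

```text
mill foot [ 0.32014802 -0.31378697  0.        ] top [ 0.32171581 -0.30726579  0.168     ]
shift units [-8.12 -3.02  2.5 ] q6 -0.39
white (np.float64(298.84496834753094), np.float64(152.19289091744352))
blue (np.float64(278.2053363251657), np.float64(44.93123716822262))
```

Emit:
move_arm --moves "-.9 -.34 .2 0;-.9 -.34 .25 0;-.9 -.34 .3 0;-.9 -.34 .3 0;-.9 -.34 .3 0;-.9 -.33 .3 0;-.9 -.33 .3 0;-.9 -.33 .3 0;-.9 -.33 .25 0;0 0 0 0" --grip -0.7

```text
clock: 33.15
position: [0.5687, -0.4577, 0.2483]
tcp_rot: [-2.097, -2.333, 0.001]
wrist_force: [0.4, 1.6, -0.3]
width: 0.0724
grip_force: 0.0
```

```bash
cat > sl.py <<'E'
from h import *
def sleeve(c,near=(.5625,-.3905)):
    im=np.ascontiguousarray(c['pixels'][:,:,::-1]);hsv=cv2.cvtColor(im,cv2.COLOR_BGR2HSV).astype(int)
    u,v=[int(x) for x in proj(c,[*near,.093])];k=70;y0=max(v-k,0);x0=max(u-k,0)
    s=hsv[y0:v+k,x0:u+k]
    red=((s[...,0]<8)|(s[...,0]>172))&(s[...,1]>120)&(s[...,2]>80)
    m=((s[...,1]<50)&(s[...,2]>130))
    mm=cv2.morphologyEx((m|red).astype(np.uint8),cv2.MORPH_OPEN,np.ones((9,9)))
    n,l,st,ce=cv2.connectedComponentsWithStats(mm);i=1+np.argmax(st[1:,4])
    pts=(np.argwhere(l==i)[:,::-1]+[x0,y0]).astype(np.float32);(cu,cv_),r=cv2.minEnclosingCircle(pts)
    e=cv2.fitEllipse(cv2.findContours((l==i).astype(np.uint8),0,1)[0][0]);ec=(e[0][0]+x0,e[0][1]+y0)
    P=onz(c,*ec,.093);d=np.linalg.norm(onz(c,ec[0]+e[1][1]/2,ec[1],.093)-P)*2
    print('sleeve ctr px',np.round(ec,1),'axes',np.round(e[1],1),'P',P.round(4),'diam',d.round(4))
    rp=np.argwhere(red&(l==i))[:,::-1]+[x0,y0]
    if len(rp)>5:
        W=np.array([onz(c,*q,.093)[:2] for q in rp])-P[:2]
        far=W[np.linalg.norm(W,axis=1)>.008];f=far.mean(0);print('pointer',len(rp),np.degrees(np.arctan2(f[1],f[0])).round(1))
    return P
E
python3 - <<'E'
from sl import *
c=shot('wrist','w11.png');print(tool()[0]);P=sleeve(c);go([*P[:2],.07])
# box top: dark region
im=c['pixels'].astype(int);u,v=[int(x) for x in proj(c,[P[0],P[1],.05])]
m=np.zeros(im.shape[:2],np.uint8);m[max(v-140,0):v+140,max(0,u-140):u+140]=(im.max(2)<70)[max(v-140,0):v+140,max(0,u-140):u+140];m[255:]=0
m=cv2.morphologyEx(m,cv2.MORPH_OPEN,np.ones((5,5)));m=cv2.morphologyEx(m,cv2.MORPH_CLOSE,np.ones((41,41)))
n,l,st,ce=cv2.connectedComponentsWithStats(m);i=1+np.argmax(st[1:,4]);b=cv2.minAreaRect(np.argwhere(l==i)[:,::-1].astype(np.float32))
Q=np.array([onz(c,*q,.05)[:2] for q in cv2.boxPoints(b)]);print(st[i],b,Q.round(3).tolist(),Q.mean(0).round(4))
for a in (Q[1]-Q[0],Q[2]-Q[1]): print(np.linalg.norm(a).round(4),np.degrees(np.arctan2(a[1],a[0])).round(1))
E
```

```text
[ 0.56963742 -0.45576143  0.24941724]
sleeve ctr px [279.1 121.9] axes [47.3 52. ] P [ 0.5625 -0.3895  0.093 ] diam 0.0453
pointer 79 -1.8
shift units [1.65 0.01 4.49] q6 -0.87
[  213    46   137   144 12197] ((278.4526672363281, 118.31361389160156), (113.23078155517578, 113.92308807373047), 22.61986541748047) [[0.489, -0.425], [0.526, -0.323], [0.63, -0.351], [0.602, -0.459]] [ 0.5618 -0.3894]
0.1081 70.1
0.1074 -14.7
```

Emit:
move_arm --moves ".8 0 .2 0;.85 .01 .5 0;0 0 .8 0;0 0 .8 0;0 0 .8 0;0 0 .6 0;0 0 .4 0;0 0 .2 0;0 0 0 0;0 0 0 0"

```text
clock: 34.2
position: [0.5642, -0.3895, 0.0814]
tcp_rot: [2.096, 2.339, 0.0]
wrist_force: [-0.6, 0.1, -0.5]
width: 0.0726
grip_force: 0.0
```

```bash
python3 - <<'E'
from h import *
go([.5625,-.3895,.069])
E
```

```text
shift units [ 0.01 -0.04  0.31] q6 -0.81
```

Emit:
move_arm --moves "0 -.04 .15 0;0 0 .1 0;0 0 .06 0;0 0 0 0;0 0 0 0"

```text
clock: 34.7
position: [0.5621, -0.3897, 0.068]
tcp_rot: [-2.097, -2.339, -0.0]
wrist_force: [-0.1, 0.4, -0.5]
width: 0.0728
grip_force: 0.0
```

Emit:
move_arm --moves "0 0 0 0;0 0 0 0;0 0 0 0;0 0 0 0;0 0 0 0" --grip 1

```text
clock: 35.2
position: [0.5628, -0.3897, 0.0686]
tcp_rot: [2.096, 2.338, 0.001]
wrist_force: [4.6, 1.9, 6.0]
width: 0.0433
grip_force: 61.1
```

Emit:
move_arm --moves "0 0 0 .8;0 0 0 .8;0 0 0 .8;0 0 0 .8;0 0 0 .8;0 0 0 .8;0 0 0 .8;0 0 0 .8;0 0 0 .8;0 0 0 .8"

```text
clock: 36.2
position: [0.5627, -0.3897, 0.0686]
tcp_rot: [2.868, 1.279, 0.002]
wrist_force: [3.6, 1.6, 6.2]
width: 0.0436
grip_force: 61.5
```

Emit:
move_arm --moves "0 0 0 .8;0 0 0 .8;0 0 0 .8;0 0 0 .8;0 0 0 .3;0 0 0 0;0 0 0 0"

```text
clock: 36.9
position: [0.5627, -0.3897, 0.0686]
tcp_rot: [3.052, 0.74, 0.002]
wrist_force: [3.4, 2.5, 5.1]
width: 0.0437
grip_force: 61.5
```

```bash
python3 - <<'E'
from h import *
s=observe();R=tool()[1];print(np.degrees(np.arctan2(R[1,1],R[0,1])),s['torque'],s['wrist_force'],s['position'],s['q'][5])
E
```

```text
-62.74405324789916 [ 0.47773434 -0.67753144  0.01105513] [3.35715361 2.47389071 5.05968499] [ 0.56272314 -0.38966835  0.06862586] 0.3923638444162969
```

Emit:
move_arm --moves "0 0 0 0;0 0 0 0;0 0 0 0;0 0 -.5 0;0 0 -1 0;0 0 -1 0;0 0 -1 0;-.8 0 -1 0;-.85 0 0 0;0 0 0 0" --grip -0.7

```text
clock: 37.9
position: [0.5015, -0.4212, 0.2483]
tcp_rot: [3.053, 0.736, 0.0]
wrist_force: [-0.3, 0.0, -0.3]
width: 0.0725
grip_force: 0.0
```

```bash
python3 - <<'E'
from sl import *
c=shot('wrist','w12.png');print(tool()[0],proj(c,[.5625,-.3895,.093]));P=sleeve(c,(.5625,-.3895))
t=shot('top');s=shot('scene');P=sleeve(t,(.5625,-.3895))
E
```

```text
[ 0.50270653 -0.42037495  0.24745863] (np.float64(276.10596009030763), np.float64(121.37445885007648))
sleeve ctr px [275.3 120.2] axes [46.1 52.8] P [ 0.5631 -0.3884  0.093 ] diam 0.0458
pointer 15 nansl.py:17: RuntimeWarning: Mean of empty slice.
  far=W[np.linalg.norm(W,axis=1)>.008];f=far.mean(0);print('pointer',len(rp),np.degrees(np.arctan2(f[1],f[0])).round(1))
  ret = um.true_divide(
Traceback (most recent call last):
  File "sl.py", line 9, in sleeve
    n,l,st,ce=cv2.connectedComponentsWithStats(mm);i=1+np.argmax(st[1:,4])
                                                       ~~~~~~~~~^^^^^^^^^^
ValueError: attempt to get argmax of an empty sequence
```

```bash
python3 - <<'E'
from h import *
c=load('wrist');im=np.ascontiguousarray(c['pixels'][:,:,::-1]);hsv=cv2.cvtColor(im,cv2.COLOR_BGR2HSV).astype(int)
a=c['pixels'].astype(int)
red=(a[...,0]>1.8*a[...,1])&(a[...,0]>1.8*a[...,2])&(a[...,0]>60);red[:70]=0;red[185:]=0;red[:,:200]=0;red[:,350:]=0
p=np.argwhere(red)[:,::-1];print(len(p),p.min(0),p.max(0))
W=np.array([onz(c,*q,.093)[:2] for q in p])-[.5628,-.389];r=np.linalg.norm(W,axis=1);an=np.degrees(np.arctan2(W[:,1],W[:,0]))
for lo in range(0,40,4):
    k=(r*1000>=lo)&(r*1000<lo+4)
    if k.any(): print(lo,k.sum(),an[k].mean().round(1),p[k].mean(0).round(1))
# white digit blobs on box
m=((hsv[...,1]<70)&(hsv[...,2]>110)).astype(np.uint8);n,l,st,ce=cv2.connectedComponentsWithStats(m)
for i in range(1,n):
    if 8<st[i,4]<250 and abs(ce[i][0]-275)<90 and 10<ce[i][1]<215:
        X=onz(c,*ce[i],.05)[:2]-[.5628,-.389];print('blob',st[i,4],ce[i].round(),np.degrees(np.arctan2(X[1],X[0])).round(1),(np.linalg.norm(X)*1000).round(1))
E
```

```text
141 [277 119] [306 126]
0 18 -66.9 [278.3 121. ]
4 18 -70.7 [282.4 121.7]
8 25 -68.8 [287. 122.]
12 21 -67.7 [291.8 122.2]
16 20 -68.6 [296.4 123. ]
20 25 -67.8 [301. 123.]
24 14 -67.3 [304.7 123.1]
blob 91 [270.  74.] 34.1 42.9
blob 90 [297.  79.] -1.3 43.4
blob 34 [249.  89.] 69.3 38.7
blob 13 [272.  87.] 33.7 30.6
blob 13 [291.  90.] -0.5 31.3
blob 72 [316.  97.] -34.5 45.0
blob 12 [255.  96.] 69.1 30.2
blob 13 [305. 104.] -34.7 32.0
blob 80 [320. 124.] -67.4 44.4
blob 10 [300. 140.] -101.5 31.9
blob 84 [309. 148.] -101.9 43.8
```

```bash
python3 - <<'E'
from h import *
go([.50,-.05,.28]); P,R=tool();print((R.T@np.array([.4875-.5,.368+.05,.22-.28])/.04).round(2))
E
```

```text
shift units [ 4.13 -8.26 -0.83] q6 0.30
[ 4.5  -9.43  1.51]
```

Emit:
move_arm --moves ".41 -.83 -.1 0;.41 -.83 -.1 0;.41 -.83 -.1 0;.41 -.83 -.1 0;.41 -.83 -.1 0;.41 -.83 -.1 0;.41 -.83 -.1 0;.41 -.83 -.1 0;.41 -.83 0 0;.41 -.8 0 0" --grip 1

```text
clock: 39.05
position: [0.4985, -0.0481, 0.2786]
tcp_rot: [-3.052, -0.742, 0.001]
wrist_force: [-0.4, 0.1, -0.6]
width: 0.0003
grip_force: 0.0
```

Emit:
move_arm --moves "0 0 0 0;0 0 0 0"

```text
clock: 39.25
position: [0.4987, -0.0492, 0.2787]
tcp_rot: [-3.052, -0.744, 0.001]
wrist_force: [-0.0, -0.0, 1.2]
width: 0.0001
grip_force: 0.0
```

```bash
python3 - <<'E'
from h import *
c=shot('wrist','w13.png');print(tool()[0]);a=c['pixels'];im=np.ascontiguousarray(a[:,:,::-1]);hsv=cv2.cvtColor(im,cv2.COLOR_BGR2HSV).astype(int)
h,S,V=hsv[...,0],hsv[...,1],hsv[...,2]
uu,vv=np.meshgrid(np.arange(560),np.arange(420));o,_=ray(c,0,0)
D=np.stack([(uu-c['cx'])/c['fx'],(vv-c['cy'])/c['fy'],np.ones_like(uu)],-1)@np.array(c['R'])
X=o+D*((.048-o[2])/D[...,2])[...,None];r=(X[...,:2]-C)@ur*1000;s=(X[...,:2]-C)@us*1000
on=(abs(r)<70)&(abs(s)<150)
print('plate centre px',proj(c,[*C,.03]),'bar',proj(c,[*onplate(0,.105),.048]))
for n,m in (('bar',(h<14)&(S>130)&(V>120)&(s>60)),('blue',(h>95)&(h<120)&(S>80)&(V>70)),('white',(S<60)&(V>110)&(s<-20)&(abs(r)<54))):
    m=(m&on).astype(np.uint8);m=cv2.morphologyEx(m,cv2.MORPH_OPEN,np.ones((3,3)));k=cv2.connectedComponentsWithStats(m);i=1+np.argmax(k[2][1:,4]);m=k[1]==i
    print(n,m.sum(),'r',r[m].min().round(1),r[m].max().round(1),'s',s[m].min().round(1),s[m].max().round(1))
    q=np.stack([r[m],s[m]],1).astype(np.float32);print(cv2.minAreaRect(q))
E
```

```text
[ 0.49872245 -0.05006556  0.27866758]
plate centre px (np.float64(300.34006900806463), np.float64(27.151120009774104)) bar (np.float64(201.84484010661993), np.float64(-21.48093061812483))
bar 1663 r -53.9 -12.7 s 86.0 132.2
((-33.34922409057617, 109.40208435058594), (39.77217483520508, 45.79128646850586), 1.9109857082366943)
blue 4599 r -51.3 13.7 s -35.2 65.2
((-18.78739356994629, 14.992130279541016), (100.33584594726562, 65.0273208618164), 89.9732437133789)
white 6753 r -53.7 53.0 s -134.5 -29.9
((-0.35654449462890625, -82.1859130859375), (106.73590850830078, 104.54800415039062), 0.04887301102280617)
```

```bash
python3 - <<'E'
from h import *
go([.585,.03,.28])
E
```

```text
shift units [ 2.84 -0.79 -0.03] q6 0.86
```

Emit:
move_arm --moves ".9 -.26 0 0;.9 -.26 0 0;.9 -.26 0 0;.14 0 0 0;0 0 0 0;0 0 0 0;0 0 0 0"

```text
clock: 40.0
position: [0.5846, 0.0283, 0.2791]
tcp_rot: [-3.054, -0.738, 0.0]
wrist_force: [0.2, -0.2, 0.2]
width: -0.0001
grip_force: 0.0
```

```bash
cat > bar.py <<'E'
from h import *
def bar(c,z=.048):
    a=c['pixels'];im=np.ascontiguousarray(a[:,:,::-1]);hsv=cv2.cvtColor(im,cv2.COLOR_BGR2HSV).astype(int);h,S,V=[hsv[...,i] for i in range(3)]
    uu,vv=np.meshgrid(np.arange(560),np.arange(420));o,_=ray(c,0,0)
    D=np.stack([(uu-c['cx'])/c['fx'],(vv-c['cy'])/c['fy'],np.ones_like(uu)],-1)@np.array(c['R'])
    def rs(z):
        X=o+D*((z-o[2])/D[...,2])[...,None];return (X[...,:2]-C)@ur*1000,(X[...,:2]-C)@us*1000
    r,s=rs(z);m=((h<14)&(S>130)&(V>120)&(s>70)&(s<150)&(abs(r)<75)).astype(np.uint8)
    m=cv2.morphologyEx(m,cv2.MORPH_OPEN,np.ones((3,3)));m=cv2.morphologyEx(m,cv2.MORPH_CLOSE,np.ones((25,25)))
    k=cv2.connectedComponentsWithStats(m);i=1+np.argmax(k[2][1:,4]);m=k[1]==i
    q=np.stack([r[m],s[m]],1).astype(np.float32);b=cv2.minAreaRect(q);print(m.sum(),b,cv2.boxPoints(b).round(1).tolist())
    # rim outer at z .03
    r3,s3=rs(.03);w=(S<60)&(abs(r3)<70)&(abs(s3)<150);sel=w&(s3>70)&(s3<80);print('rim r',r3[sel].min().round(1),r3[sel].max().round(1));sel=w&(abs(r3)<20);print('rim s max',s3[sel].max().round(1))
E
python3 - <<'E'
from bar import *
c=shot('wrist','w14.png');print(tool()[0],proj(c,[*onplate(0,.105),.048]));bar(c)
E
```

```text
[0.58463893 0.02842735 0.27925483] (np.float64(235.92780299751797), np.float64(100.46102983143915))
4102 ((-3.2483787536621094, 110.42947387695312), (99.94383239746094, 45.63063430786133), 2.0119471549987793) [[-54.0, 131.5], [-52.400001525878906, 85.9000015258789], [47.5, 89.4000015258789], [45.900001525878906, 135.0]]
rim r -59.8 60.0
rim s max 141.2
```

```bash
python3 - <<'E'
from h import *
go([*onplate(-.0032,.1104),.0605],ydir=YW+2)
E
```

```text
shift units [ 2.2  -1.26  5.47] turn units -11.84 (alt 18.16) q6 1.03
```

Emit:
move_arm --moves ".75 -.42 0 0;.75 -.42 0 0;.7 -.42 0 0;0 0 .9 -1;0 0 .9 -1;0 0 .3 -1;0 0 0 -1;0 0 0 -1;0 0 0 -1;0 0 0 -1" --grip -0.3

```text
clock: 41.05
position: [0.6401, 0.1137, 0.1954]
tcp_rot: [2.582, 1.79, 0.0]
wrist_force: [-0.2, -0.3, -0.3]
width: 0.0555
grip_force: 0.0
```

Emit:
move_arm --moves "0 0 0 -1;0 0 0 -1;0 0 0 -1;0 0 0 -1;0 0 0 -.84;0 0 0 0;0 0 0 0"

```text
clock: 41.75
position: [0.6402, 0.114, 0.1953]
tcp_rot: [2.059, 2.373, 0.0]
wrist_force: [0.0, -0.1, 0.0]
width: 0.0554
grip_force: 0.0
```

```bash
python3 - <<'E'
from h import *
go([*onplate(-.0032,.1104),.0605],ydir=YW+2);print(tool()[0],observe()['width'])
E
```

```text
shift units [-0.01 -0.01  3.37] turn units -0.02 (alt 29.98) q6 -0.07
[0.64019547 0.11402768 0.19531213] 0.05535769622399982
```

Emit:
move_arm --moves "0 0 .8 0;0 0 .8 0;0 0 .7 0;0 0 .5 0;0 0 .3 0;0 0 .2 0;0 0 .06 0;0 0 0 0;0 0 0 0"

```text
clock: 42.65
position: [0.6406, 0.1146, 0.0616]
tcp_rot: [2.055, 2.375, 0.002]
wrist_force: [0.2, -0.4, 0.8]
width: 0.0558
grip_force: 0.0
```

Emit:
move_arm --moves "0 0 0 0;0 0 0 0;0 0 0 0;0 0 0 0;0 0 0 0;0 0 0 0" --grip 1

```text
clock: 43.25
position: [0.6403, 0.1145, 0.0612]
tcp_rot: [2.055, 2.376, 0.001]
wrist_force: [-1.9, 0.9, 5.7]
width: 0.0106
grip_force: 60.0
```

```bash
python3 - <<'E'
from h import *
go([*onplate(0,.105),.0705],ydir=YW);print(tool()[0])
E
```

```text
shift units [-0.16  0.06 -0.23] turn units 0.34 (alt -29.66) q6 -0.07
[0.64031029 0.11449762 0.06115334]
```

Emit:
move_arm --moves "0 0 -.2 0;0 0 0 0;-.16 .08 0 0;0 0 0 .34;0 0 0 0;0 0 0 0;0 0 0 0"

```text
clock: 43.95
position: [0.6443, 0.1086, 0.0685]
tcp_rot: [-2.096, -2.34, 0.0]
wrist_force: [-1.0, 0.1, -4.7]
width: 0.0107
grip_force: 58.7
```

```bash
python3 - <<'E'
from h import *
go([*onplate(0,.105),.0612],ydir=YW);print(tool()[0]);c=shot('wrist')
im=c['pixels'].astype(int);sat=im.max(2)-im.min(2)
for v in (180,184,188,192): 
  r=sat[v];print(v,277-np.argmax(r[277::-1]>45),277+np.argmax(r[277:]>45))
E
```

```text
shift units [-0.   -0.02  0.18] turn units 0.01 (alt -29.99) q6 -0.04
[0.64429657 0.10855158 0.06848447]
180 175 376
184 169 383
188 166 386
192 167 385
```

Emit:
move_arm --moves "0 -.02 .06 0;0 0 .06 0;0 0 .05 0;0 0 .02 0;0 0 0 0;0 0 0 0"

```text
clock: 44.6
position: [0.6435, 0.1086, 0.0612]
tcp_rot: [-2.097, -2.339, -0.0]
wrist_force: [-1.9, 0.6, -1.6]
width: 0.0107
grip_force: 59.2
```

Emit:
move_arm --moves "0 0 0 0;0 0 0 0;0 0 0 0;0 0 -.2 0;0 0 -.6 0;0 0 -1 0;0 0 -1 0;0 0 -1 0;0 0 -.6 0;0 0 0 0" --grip -0.3

```text
clock: 45.6
position: [0.6446, 0.1087, 0.2418]
tcp_rot: [2.093, 2.336, 0.008]
wrist_force: [-0.4, 0.2, -0.3]
width: 0.0556
grip_force: 0.0
```

```bash
python3 - <<'E'
from h import *
go([*onplate(0,.03),.25],ydir=YW)
E
```

```text
shift units [-1.88 -0.02 -0.2 ] turn units 0.00 (alt -30.00) q6 -0.04
```

Emit:
move_arm --moves "-.9 0 0 0;-.9 0 0 0;0 0 0 0;0 0 0 0" --grip 1

```text
clock: 46.0
position: [0.6512, 0.0364, 0.2365]
tcp_rot: [-2.098, -2.337, 0.001]
wrist_force: [0.2, -0.9, 0.4]
width: 0.0001
grip_force: 0.0
```

```bash
python3 - <<'E'
from bar import *
c=shot('wrist','w15.png');bar(c);go([.4875,.368,.22]);P,R=tool();print((R.T@np.array([.0785,.020,0])/.04).round(2))
E
```

```text
5190 ((-0.126190185546875, 104.62142944335938), (45.307334899902344, 100.09580993652344), 89.92618560791016) [[-50.20000076293945, 82.0], [49.900001525878906, 81.9000015258789], [50.0, 127.19999694824219], [-50.099998474121094, 127.30000305175781]]
rim r -59.6 60.0
rim s max 141.4
shift units [ 8.67 -3.17  0.42] q6 -0.15
[ 0.28  2.01 -0.  ]
```

Emit:
move_arm --moves ".88 -.32 .04 0;.88 -.32 .04 0;.88 -.32 .04 0;.88 -.32 .04 0;.88 -.32 .04 0;.88 -.32 .04 0;.88 -.32 .04 0;.88 -.32 .04 0;.88 -.32 .04 0;.75 -.29 .04 0"

```text
clock: 47.05
position: [0.4857, 0.3704, 0.2209]
tcp_rot: [-2.095, -2.341, 0.0]
wrist_force: [0.3, 0.3, 0.7]
width: 0.0004
grip_force: 0.0
```

Emit:
move_arm --moves "0 0 0 0;0 0 0 0"

```text
clock: 47.25
position: [0.4866, 0.3689, 0.2209]
tcp_rot: [-2.094, -2.342, 0.0]
wrist_force: [0.1, -0.8, -0.2]
width: 0.0001
grip_force: 0.0
```

```bash
cat > chk.py <<'E'
from h import *
t=shot('top');a=t['pixels'].astype(int);hsv=cv2.cvtColor(np.ascontiguousarray(t['pixels'][:,:,::-1]),cv2.COLOR_BGR2HSV).astype(int);h,S,V=[hsv[...,i] for i in range(3)]
uu,vv=np.meshgrid(np.arange(560),np.arange(420));o,_=ray(t,0,0)
D=np.stack([(uu-t['cx'])/t['fx'],(vv-t['cy'])/t['fy'],np.ones_like(uu)],-1)@np.array(t['R'])
X=o+D*((.048-o[2])/D[...,2])[...,None];r=(X[...,:2]-C)@ur*1000;s=(X[...,:2]-C)@us*1000
on=(abs(r)<75)&(abs(s)<160)
for n,m in (('bar',(h<14)&(S>130)&(V>70)&(s>70)),('blue',(h>95)&(h<125)&(S>80)&(V>60)),('white',(S<60)&(V>110)&(abs(r)<52)&(s>-131)&(s<0))):
    m=m&on;print(n,m.sum(),'r',r[m].min().round(),r[m].max().round(),'s',s[m].min().round(),s[m].max().round())
P=dict(off=[.570-.05*.97,.389-.05*.242,.115],on=[.570+.05*.97,.389+.05*.242,.115])
for k,p in P.items():
    u,v=[int(round(x)) for x in proj(t,p)];print(k,(u,v),t['pixels'][v,u])
E
python3 - <<'E'
from chk import *
go([.4875,.368,.103])
E
```

```text
bar 484 r -53.0 48.0 s 79.0 129.0
blue 688 r -53.0 47.0 s -36.0 66.0
white 704 r -51.0 52.0 s -131.0 -2.0
off (147, 233) [114  42  38]
on (139, 200) [159 120  77]
shift units [-0.01  0.01  2.95] q6 0.43
```

Emit:
move_arm --moves "0 0 1 0;0 0 1 0;0 0 .95 0;0 0 0 0;.05 .33 0 0;.05 .34 0 0;.05 .34 0 0;.05 .34 0 0;.04 .33 0 0;.04 .33 0 0"

```text
clock: 48.3
position: [0.568, 0.3876, 0.1063]
tcp_rot: [2.097, 2.338, 0.005]
wrist_force: [-0.1, 0.4, 0.8]
width: -0.0001
grip_force: 0.0
```

Emit:
move_arm --moves "0 0 0 0;0 0 0 0;-.1 -.6 0 0;-.1 -.6 0 0;-.08 -.6 -.2 0;0 0 -1 0;0 0 -1 0;0 0 -1 0;0 0 0 0;0 0 0 0"

```text
clock: 49.3
position: [0.4954, 0.3686, 0.2323]
tcp_rot: [2.096, 2.339, 0.003]
wrist_force: [0.6, 0.2, -0.8]
width: 0.0001
grip_force: 0.0
```

```bash
python3 chk.py; python3 - <<'E'
from h import *
c=shot('wrist','w16.png');a=c['pixels'].astype(int)
red=(a[...,0]>2*a[...,1])&(a[...,0]>2*a[...,2])&(a[...,0]>70)
n,l,st,ce=cv2.connectedComponentsWithStats(red.astype(np.uint8));i=1+np.argmax(st[1:,4]);print(ce[i],st[i],'on exp',proj(c,[.618,.401,.115]),'off exp',proj(c,[.5215,.377,.115]))
E
```

```text
bar 486 r -53.0 48.0 s 79.0 129.0
blue 690 r -53.0 47.0 s -37.0 66.0
white 703 r -51.0 52.0 s -131.0 -2.0
off (147, 233) [172 175 157]
on (139, 200) [148  32  29]
[421.38838042 185.89773179] [ 397  159   49   57 2513] on exp (np.float64(435.1419845677224), np.float64(186.82309810583143)) off exp (np.float64(310.80488517637406), np.float64(202.98446430457426))
```

Isolator is on, the dishes are seated and the pointer is on 5, so I'm handing in.

```bash
python3 -c "
from cell import *
print(sign_off())"
```

```text
the job is handed in; nothing more can be done
None
```

The job is handed in: I switched the isolator off first, set the three dishes present (red bar, white L, blue L; there was no green bar) flat inside the rim, turned the sleeve to 5, and switched the isolator back on.

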